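# Prop the self-closing chest lid with a wedge and fetch the body dolly

## Task

Take the wooden wedge out of its green sleeve and drive it, thin end first, fully home along the track on the side of the blue chest, so that it lifts the red bar and keeps the self-closing lid wide open by itself. Then reach in under the lid, lift the steel dolly out, and set it down (not dropped) flat, right way up inside the copper tray, leaving the lid propped open by the wedge and all the other things on the bench and in the chest where they are.

Things in the scene. Friction and masses are not known exactly. Their poses are not given: they have to be found in the camera images.
- chest: Fixed blue steel chest, 200 (x) x 210 (y) x 100 mm high, walls 8 mm; inner floor 60 mm above the bench, so the well is 40 mm deep. Origin: centre of the underside; -x is its front, +x its hinge side, z up. On its -y side a grey track for the wedge runs out along y (see track).
- track (a point): Inner end of the wedge track, middle of its floor at the chest wall: chest x = 70, y = -105 mm, 85 mm above the bench; axes as the chest's. The floor runs 130 mm out along -y, 70 mm wide, outer end open; yellow lips 8 mm high, 41 mm apart, flank its inner 70 mm. The wedge is home when its thin end meets the chest wall, which stops it.
- lid (a joint): Angle of the clear lid (rad): 0 closed, grows as it opens, limit 1.5. Hinge axis along chest y at chest x = 100 mm, 103 mm above the bench. Lid 205 long, 210 wide, 6 mm thick, black handle near its front edge. Weight and a spring always close it (about 0.2 N m: 6 N at the red bar when shut, 9 N wide open). Wedge home: about 0.94, front edge 270 mm above the bench.
- lift_bar (a point): Point on the axis of the red round bar, 14 mm thick, that sticks out of the lid's -y side over the track, parallel to chest y; its round end is 17 mm beyond this point, 212 mm from the chest's centre plane. It is 38 mm from the hinge axis; lid shut, it is 103 mm above the bench, its underside 11 mm over the track floor. It rises with the lid.
- wedge: Loose wooden wedge, thick end red, 140 long (x) x 34 wide x 42 mm high, 0.13 kg. Origin: centre of the underside; +x to the thin end. Top flat (42 mm high) from x = -70 to -10, then a ramp down to 6 mm at x = 70. Starts on the bench, thick end in the sleeve, about 70 mm sticking out. Home: its +x along chest +y, origin at chest x = 70, y = -175 mm, 85 mm above the bench.
- sleeve: Fixed green sleeve on the bench, 80 long (x) x 51 wide x 56 mm high, no floor; inside 39 wide x 51 mm high, closed at its -x end and open at +x. Origin: centre of the underside. The wedge slides out along +x; it must come at least 70 mm to be clear.
- dolly: Loose steel dolly (panel-beating block), 60 long (x) x 34 wide (y) x 36 mm high, about 0.45 kg, flat underside, rounded top ridge along x, lying on the floor of the chest. Origin: centre of the underside; z up.
- tray: Fixed shallow copper-coloured sheet tray on the bench, 120 (x) x 130 (y) mm, rim 14 mm high, walls and floor 4 mm. Origin: centre of the underside.
- drift: Loose brass cylinder, 26 mm across, 30 mm high, standing in the chest's back corner on the +y side. Origin: centre of its underside. Leave it.
- hammer: Hammer lying on the bench; leave it.
- wrench: Wrench lying on the bench; leave it.
- screwdriver: Screwdriver lying on the bench; leave it.
- oil_bottle: Red oil bottle, 190 mm high; leave it.
- rivet_jar: Glass jar with yellow cap, 80 mm high; leave it.
- offcut: Rusty steel offcut lying on the bench; leave it.
Not all that is in view belongs to the job. What is shaped like the wedge but black or purple is not meant.

How it is judged:
On the way, in this order (a step that is already met when the one before it is completed fails the run):
1. the lid stands open on the wedge alone, the wedge in its track and the gripper letting go of everything (value of joint lid above 0.8 rad and y of wedge in the frame of chest above -0.187 m and z of wedge in the frame of chest above 0.07 m and contact force between each of the arm, the fingers and anything else below 0.3 N), for 0.3 s.
2. the dolly is lifted out above the chest's rim with the lid still propped open (value of joint lid above 0.8 rad and height (world z) of dolly above 0.1 m), for 0.05 s.
At the end, for the whole second after the job is handed in: The dolly rests flat (0.12 rad), right way up on the tray floor, its origin within 45 mm (x) and 50 mm (y) of the tray centre; the wedge is home in its track, its thin end within 12 mm of the chest wall; the lid is propped beyond 0.8 rad; dolly and wedge at rest (x of dolly in the frame of tray between -0.045 and 0.045 m and y of dolly in the frame of tray between -0.05 and 0.05 m and z of dolly in the frame of tray below 0.01 m and angle between dolly's own z axis and vertical below 0.12 rad and linear speed of each of dolly, wedge below 0.02 m/s and value of joint lid above 0.8 rad and y of wedge in the frame of chest above -0.187 m and z of wedge in the frame of chest above 0.07 m); the robot touches nothing.
It fails at once if the dolly is dropped (falls faster than 0.6 m/s with no finger on it) (linear speed of dolly above 0.6 m/s and contact force between the fingers and dolly below 0.05 N).
It fails at once if a bystander is moved more than 30 mm (distance of any of drift, hammer, wrench, screwdriver, oil_bottle, rivet_jar, offcut from where it was at the start of the episode above 0.03 m).
It also fails if it takes over 72 s, if anything falls off the work surface, if the arm or the gripper's body presses on something with over 40 N, if the wrist force passes 120 N, or if a joint passes its speed limit or range.

## Robot

A 7-joint arm with a two-finger parallel gripper is mounted at the origin on the work surface. World frame = base frame: x ahead of the robot, y to its left, z up, the work surface at z = 0. Lengths are in m, angles in rad, forces in N, time in s.
With the tool pointing down it reaches from about 0.425 to 0.875 m from the base axis. Payload 9.9 kg.
Tool frame: the origin (TCP) lies midway between the tips of the shut fingers; the grasp point (between the pads) lies 19 mm behind it; z points along the fingers, y is the direction in which the jaws open and shut (so a half turn about z gives the same grasp; the last joint's range is limited). The gripper opens to 85 mm and grips with 20 to 120 N. Pads are 22 mm wide; open, the fingers measure 114 mm over their backs; the gripper's body (76 mm by 85 mm) begins 54 mm behind the grasp point. The pads swing forward as they close: fully open they stand 13 mm farther back than shut.
Start: joints at [1.028, 0.576, 0.025, 1.437, -0.015, 1.129, -0.057], TCP at [0.299, -0.605, 0.231] pointing down, gripper open.
Joint ranges: [-2.76, 2.76], [-0.34, 2.15], [-1.52, 1.57], [0.19, 2.46], [-1.09, 4.23], [0.17, 1.99], [-2.82, 2.82]. Speed limits (rad/s): [2.22, 2.22, 3.01, 3.01, 3.14, 3.14, 3.14].

## Interface

Orientations are given as a unit quaternion [x, y, z, w].
In Python, from bench import robot gives the robot as it stands.
- The arm moves only by the tool servo_tool, never from a script. Its argument "deltas" is one flat list of numbers, 5 for each row, row after row: the shift along the tool's x, y, z in mm, then the turn about the tool's z in rad, then the opening, from 0 (shut) to 1 (fully open). In form: [dx, dy, dz, roll, hand, dx, dy, dz, roll, hand, ...]. A call has 1 to 12 rows; each row shifts and turns the commanded pose from where the row before left it, along the tool's axes as they then stand; what a row does not reach is not made up. A row lasts 1/12 s, in which the tool goes at most 41.7 mm and 7.16 degrees, less where a joint would pass 70% of its speed; a pose out of reach is approached as far as the arm can. A call with a gripper value outside its range is refused whole. The fingers move at their own pace and stop on an object; "newtons" is the grip in N (left out, the last holds). Time passes only in rows, so rows that do not move let the fingers close. It gives the time, the measured TCP pose, the force and the opening at its end, in the units of the state.
- robot.get_obs(): the state, without advancing time (a new reading comes with each control period).
- robot.get_image(name): name is "scene" or "top" or "wrist"; returns a dict with "image" (420x560x3 uint8, blue, green, red), "vertical_fov" (degrees; the focal length in pixels is half the picture's height over the tangent of half this angle, whatever the lens; pixels are square), "cx", "cy" (the principal point, pixels), "rvec" (rotation vector, rad) and "tvec" (3), from world to camera coordinates, as OpenCV has them. Camera axes: x right, y down, z forward; pixel columns grow to the right and rows downward; lengths in m; the calibration is good to about 2 mm. A picture is of the moment at which its call begins. There is no depth.
- robot.hand_in(): hands the job in, once; it reports no verdict.
The state is a dict: "t": time; "qpos": joint angles; "dq": joint speeds; "joint_efforts": joint torques, N m; "position": TCP position; "tool_rot": TCP orientation; "force": force on the tool from outside, world axes, zero at the start; "wrist_torque": the same for the moment, N m; "gripper_width": finger opening in m.
Only numpy, scipy, OpenCV 4.12 (cv2) and the standard library are available. Lean on these libraries where they do the work, as an engineer would, in place of code of your own. Each camera call takes 0.05 s, during which the arm holds its last target.

## Working session

There is one attempt and no reset: what is moved stays moved. The work goes in short steps, Python scripts to look and compute and a tool call to move; the robot and the scene stay as the last step left them, time stands still between calls to the robot, and variables do not carry over. Pictures are saved under pics/ and viewed, and the job is handed in when it is done.

Besides the shell and the picture viewer there is one more tool, called as name(argument=value, ...), one argument or row to a line, values as JSON. servo_tool: Moves the arm, as the interface text tells. Its arguments: {"type":"object","properties":{"deltas":{"type":"array","items":{"type":"number"}},"newtons":{"type":"number"}},"required":["deltas"]}

```bash
ls; mkdir -p pics
python3 - <<'E'
from bench import robot
import cv2
o=robot.get_obs()
for k in o: print(k,o[k])
for n in ["scene","top","wrist"]:
    d=robot.get_image(n); cv2.imwrite(f"pics/{n}0.png",d["image"])
    print(n,d["vertical_fov"],d["cx"],d["cy"],d["rvec"],d["tvec"])
E
```

```text
pics
t 0.0
qpos [ 1.02818452  0.57651812  0.02486925  1.43788646 -0.01499194  1.1290165
 -0.05650109]
dq [ 6.35485251e-04 -1.33668437e-03 -8.55347323e-05 -1.72617240e-04
  1.26230672e-03  2.09178715e-03  1.36779195e-04]
joint_efforts [-5.63013200e-04 -7.65786338e+01  2.24965073e+00 -2.85979629e+01
  1.51113787e-02  1.26250923e-02  9.62771622e-06]
position [ 0.29873799 -0.60479501  0.23046025]
tool_rot [ 9.73799556e-01  2.27406575e-01 -2.38232246e-04 -7.86466225e-04]
force [-0.11096524  0.35357871 -0.2601244 ]
wrist_torque [-0.00215134  0.06566343  0.0035952 ]
gripper_width 0.08554081915342879
scene 52.5960988871935 277.1853266956574 210.28179434106087 [ 1.51317921  2.20395184 -0.74300989] [ 0.24877003 -0.32519912  1.60175779]
top 50.13202263451179 275.53605722627367 201.26623018835255 [ 2.12453573 -2.10926248  0.19297793] [-0.04089342  0.54962997  1.58507417]
wrist 70.51081155311142 281.085362242543 206.45667664491546 [-2.44129844  1.51597378  0.23396962] [-0.67379482 -0.03946052  0.37952349]
```

View pics/scene0.png

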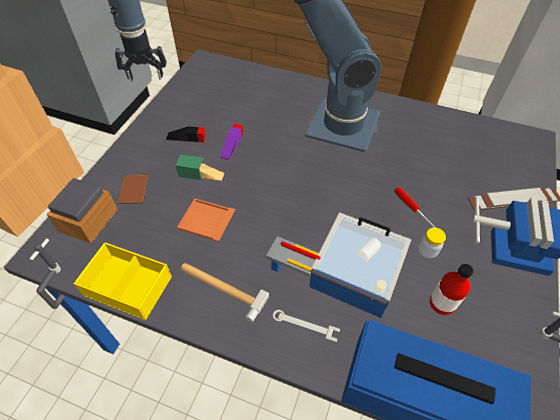

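View pics/top0.png

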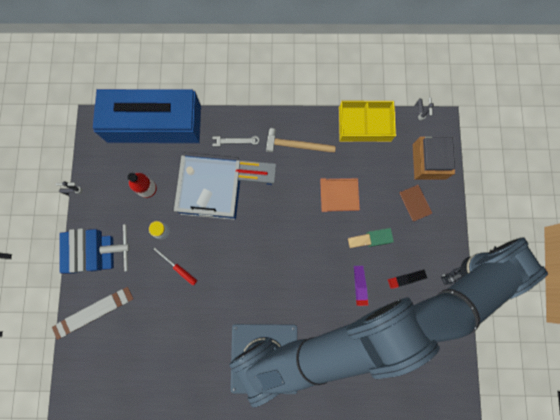

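View pics/wrist0.png

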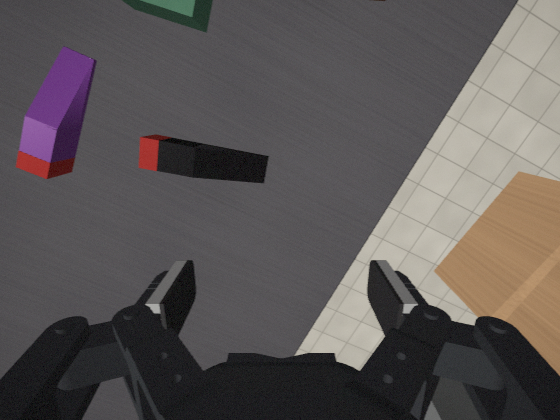

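```bash
cat > h.py <<'E'
import cv2,numpy as np
from bench import robot
def load(n,save=None):
    d=robot.get_image(n)
    if save: cv2.imwrite(f"pics/{save}.png",d["image"])
    return d
def K(d):
    f=d["image"].shape[0]/2/np.tan(np.radians(d["vertical_fov"])/2)
    return np.array([[f,0,d["cx"]],[0,f,d["cy"]],[0,0,1.]])
def ray(d,u,v):
    R,_=cv2.Rodrigues(np.array(d["rvec"],float)); t=np.array(d["tvec"],float)
    c=-R.T@t; r=R.T@np.linalg.inv(K(d))@np.array([u,v,1.]); return c,r/np.linalg.norm(r)
def onz(d,u,v,z):
    c,r=ray(d,u,v); return c+r*(z-c[2])/r[2]
def proj(d,P):
    p,_=cv2.projectPoints(np.array(P,float).reshape(-1,3),np.array(d["rvec"],float),np.array(d["tvec"],float),K(d),None); return p.reshape(-1,2)
def tri(obs): # [(d,u,v),...]
    A=np.zeros((3,3));b=np.zeros(3)
    for d,u,v in obs:
        c,r=ray(d,u,v);M=np.eye(3)-np.outer(r,r);A+=M;b+=M@c
    return np.linalg.solve(A,b)
def crop(d,x0,y0,x1,y1,s,name):
    cv2.imwrite(f"pics/{name}.png",cv2.resize(d["image"][y0:y1,x0:x1],None,fx=s,fy=s,interpolation=cv2.INTER_CUBIC))
E
python3 - <<'E'
from h import *
t=load("top");s=load("scene")
crop(t,330,210,430,285,8,"t_w"); crop(s,160,140,260,215,8,"s_w")
crop(t,165,140,285,230,6,"t_c"); crop(s,255,205,415,315,5,"s_c")
E
```

```text
(no output)
```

View pics/t_w.png

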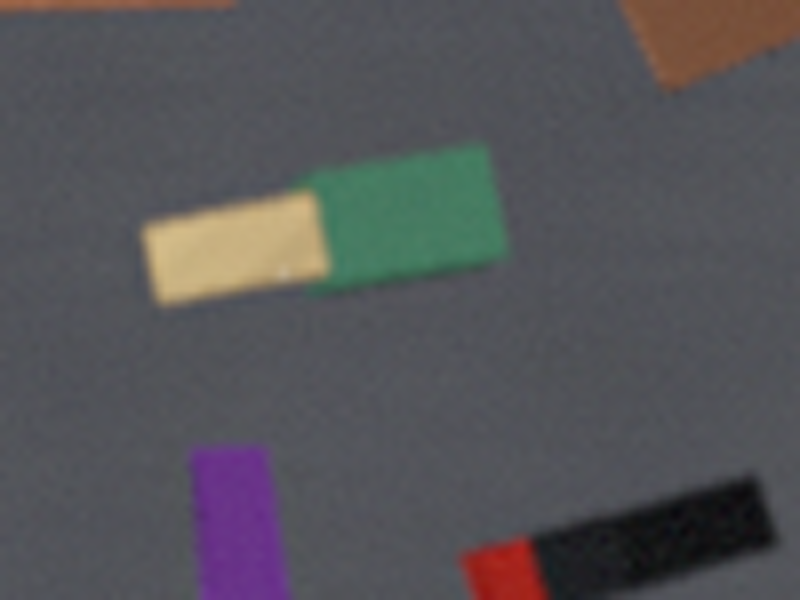

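View pics/s_w.png

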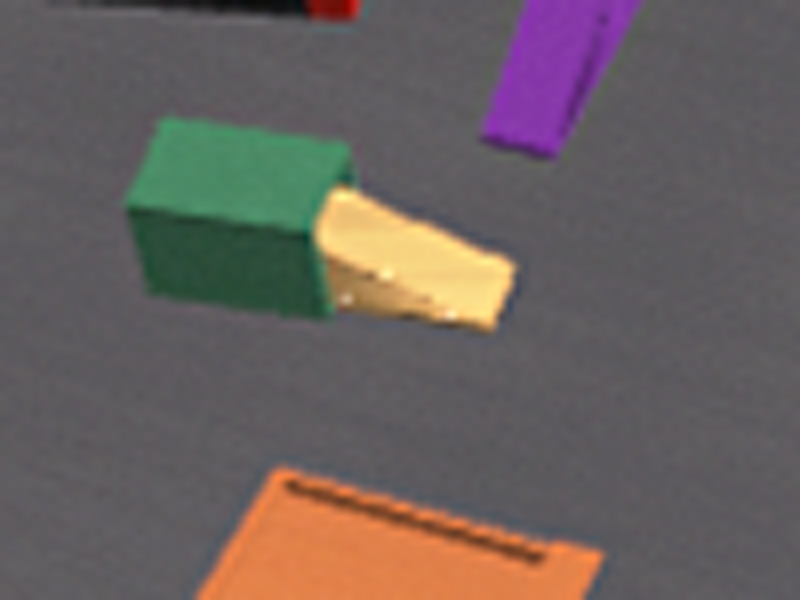

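View pics/t_c.png

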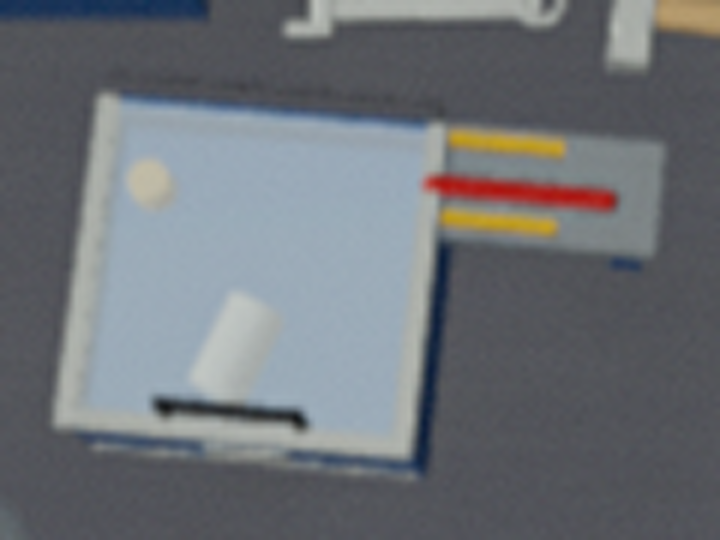

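View pics/s_c.png

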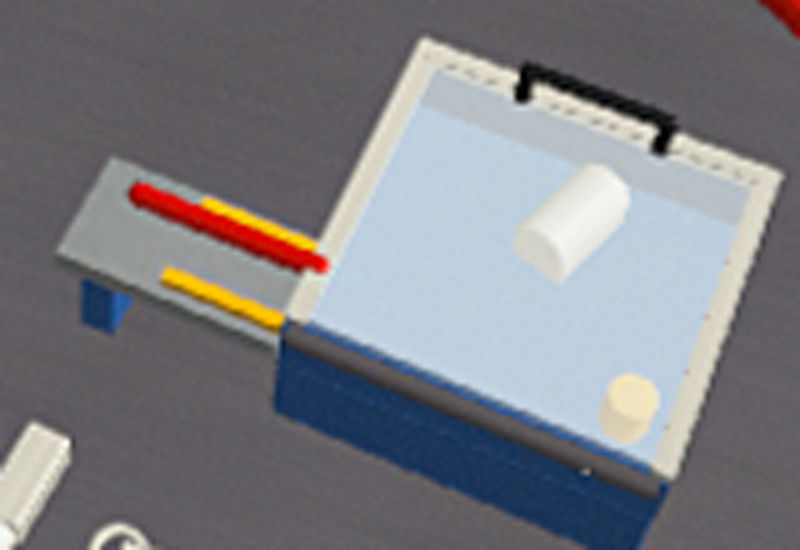

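Run:
```python
from h import *
t=load("top");s=load("scene")
np.set_printoptions(precision=4,suppress=True)
T=lambda x,y,ox,oy,sc:(ox+x/sc,oy+y/sc)
tw=lambda x,y:T(x,y,330,210,8); sw=lambda x,y:T(x,y,160,140,8)
tc=lambda x,y:T(x,y,165,140,6); sc=lambda x,y:T(x,y,255,205,5)
print("wedge tip top", onz(t,*tw(143,226),.006),onz(t,*tw(160,304),.006))
print("wedge tip scene", onz(s,*sw(516,265),.006),onz(s,*sw(494,330),.0))
print("tri tip+y?", tri([(t,*tw(143,226)),(s,*sw(494,320))]), tri([(t,*tw(160,304)),(s,*sw(516,265))]))
print("sleeve back top z56", onz(t,*tw(488,145),.056),onz(t,*tw(508,260),.056))
print("sleeve scene", onz(s,*sw(163,118),.056),onz(s,*sw(126,205),.056),onz(s,*sw(350,145),.056),onz(s,*sw(315,230),.056))
print("mouth top z56", onz(t,*tw(318,172),.056))
print("track outer top", onz(t,*tc(664,142),.085),onz(t,*tc(655,260),.085))
print("track outer scene", onz(s,*sc(113,157),.085),onz(s,*sc(57,252),.085))
print("bar end z103", onz(t,*tc(615,200),.103), onz(s,*sc(138,195),.103))
print("bar inner", onz(t,*tc(430,184),.103), onz(s,*sc(322,265),.103))
print("lips", onz(t,*tc(450,142),.093),onz(t,*tc(565,148),.093),onz(t,*tc(442,215),.093),onz(t,*tc(557,227),.093))
print("lid corners z106", onz(t,*tc(97,93),.106),onz(t,*tc(445,123),.106),onz(t,*tc(412,458),.106),onz(t,*tc(53,428),.106))
print("dolly top", onz(t,*tc(243,290),.09),onz(t,*tc(285,310),.09),onz(t,*tc(190,388),.09),onz(t,*tc(235,345),.096))
print("dolly sc", onz(s,*sc(575,220),.09))
print("tray", [onz(t,u,v,.014) for u,v in [(321,179),(358,178),(322,211),(359,210)]])
```

```text
wedge tip top [ 0.4217 -0.3044  0.006 ] [ 0.3858 -0.3114  0.006 ]
wedge tip scene [ 0.3923 -0.3072  0.006 ] [ 0.4242 -0.303   0.    ]
tri tip+y? [ 0.4218 -0.3043  0.0033] [ 0.3862 -0.3118 -0.0019]
sleeve back top z56 [ 0.4537 -0.4522  0.056 ] [ 0.4021 -0.459   0.056 ]
sleeve scene [ 0.4099 -0.4565  0.056 ] [ 0.4594 -0.4464  0.056 ] [ 0.3957 -0.3764  0.056 ] [ 0.4439 -0.3678  0.056 ]
mouth top z56 [ 0.441  -0.3757  0.056 ]
track outer top [ 0.6827 -0.0366  0.085 ] [ 0.6094 -0.0318  0.085 ]
track outer scene [ 0.6177 -0.0283  0.085 ] [ 0.6865 -0.0345  0.085 ]
bar end z103 [ 0.6417 -0.0079  0.103 ] [ 0.6473 -0.0025  0.103 ]
bar inner [0.6509 0.1027 0.103 ] [0.6534 0.104  0.103 ]
lips [0.6798 0.0923 0.093 ] [0.6764 0.0229 0.093 ] [0.6344 0.096  0.093 ] [0.6274 0.027  0.093 ]
lid corners z106 [0.7054 0.304  0.106 ] [0.6879 0.0944 0.106 ] [0.4848 0.1089 0.106 ] [0.5012 0.32   0.106 ]
dolly top [0.5883 0.2143 0.09  ] [0.5762 0.1887 0.09  ] [0.5285 0.2436 0.09  ] [0.5535 0.2168 0.096 ]
dolly sc [0.5687 0.2229 0.09  ]
tray [array([ 0.6439, -0.2071,  0.014 ]), array([ 0.6486, -0.3464,  0.014 ]), array([ 0.5216, -0.2095,  0.014 ]), array([ 0.5263, -0.3468,  0.014 ])]
```

Candidates for the wedge: wood in green sleeve, top px (359,240); purple, top px (361,285); black with red end, top px (408,279). The crops show that only the wooden one sits in the green sleeve, with its thin end pointing along +y (left in the top view). I choose that one. The dolly is at top px (204,198), near the chest front.

servo_tool(
  deltas=[21.4,-18.1,8,0,1,21.4,-18.1,8,0,1,21.4,-18.1,8,0,1,21.4,-18.1,8,0,1,21.4,-18.1,8,0,1,21.4,-18.1,8,0,1,21.4,-18.1,8,0,1,21.4,-18.1,8,0,1,21.4,-18.1,8,0,1,21.4,-18.1,8,0,1,0,0,0,-0.1,1,0,0,0,-0.1,1],
  newtons=60,
)

```text
t: 1.35
position: [0.4118, -0.3457, 0.151]
tool_rot: [0.945, 0.327, -0.0, -0.001]
force: [0.1, -0.7, 0.4]
gripper_width: 0.0852
```

servo_tool(
  deltas=[0,0,0,-0.12,1,0,0,0,-0.12,1,0,0,0,-0.12,1,0,0,0,-0.12,1,0,0,0,-0.12,1,0,0,0,-0.12,1,0,0,0,-0.12,1,0,0,0,-0.12,1,0,0,0,-0.12,1,0,0,0,0,1],
)

```text
t: 2.18
position: [0.4105, -0.3484, 0.1513]
tool_rot: [0.643, 0.766, 0.0, 0.0]
force: [-0.9, -0.1, -0.2]
gripper_width: 0.0856
```

```bash
cat >> h.py <<'E'
from scipy.spatial.transform import Rotation as Rr
def togo(x,y,z,yaw_deg):
    o=robot.get_obs();R=Rr.from_quat(o["tool_rot"]).as_matrix();p=np.array(o["position"])
    d=R.T@(np.array([x,y,z])-p)*1000
    yaw=np.degrees(np.arctan2(R[1,0],R[0,0])); dy=(yaw_deg-yaw+180)%360-180
    print("t",round(o["t"],2),"pos",p.round(4),"yaw",yaw.round(2),"F",np.round(o["force"],1),"w",round(o["gripper_width"],4))
    print("delta tool mm",d.round(1),"roll",np.radians(-dy).round(3),"q7",round(o["qpos"][6],2))
E
python3 - <<'E'
from h import *
togo(.4106,-.3474,.15,99.5)
w=load("wrist","w1")
E
```

```text
t 2.18 pos [ 0.4105 -0.3484  0.1513] yaw 99.92 F [-0.9 -0.1 -0.2] w 0.0856
delta tool mm [1.  0.2 1.3] roll 0.007 q7 0.56
```

View pics/w1.png

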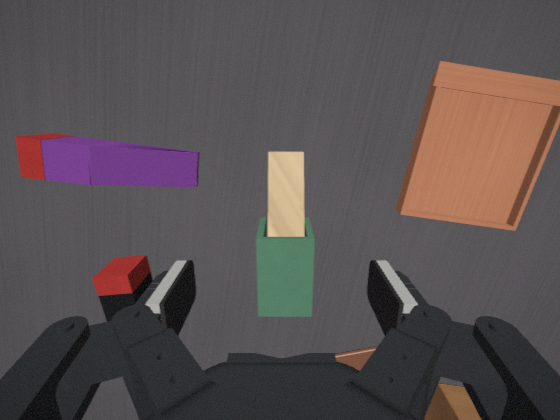

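Run:
```python
from h import *
np.set_printoptions(precision=4,suppress=True)
w=load("wrist")
a=onz(w,268,152,.006);b=onz(w,304.5,152,.006);m=(a+b)/2;print(a,b,m)
c=onz(w,257.5,316,.056);d=onz(w,312.5,316,.056);print("sleeve back",(c+d)/2)
e=onz(w,258,220,.056);f=onz(w,312,220,.056);print("sleeve back",(e+f)/2)
print("black",onz(w,150,258,.042),onz(w,140,292,.042),"purple",onz(w,198,187,0.0))
h=(e+f)/2-(c+d)/2; print(np.degrees(np.arctan2(h[1],h[0])))
h=m-(c+d)/2; yaw=np.arctan2(h[1],h[0]);print(np.degrees(yaw))
g=m[:2]-.040*np.array([np.cos(yaw),np.sin(yaw)]);print(g)
togo(*g,.004,np.degrees(yaw))
# tray
print("tray",[onz(w,u,v,.014) for u,v in [(440,62),(401,213),(518,230)]])
```

```text
[ 0.3911 -0.3096  0.006 ] [ 0.4257 -0.3037  0.006 ] [ 0.4084 -0.3066  0.006 ]
sleeve back [ 0.4317 -0.4532  0.056 ]
sleeve back [ 0.4152 -0.3575  0.056 ]
black [ 0.2974 -0.421   0.042 ] [ 0.289  -0.4598  0.042 ] purple [ 0.3261 -0.357   0.    ]
99.74885446906261
99.03603320896933
[ 0.4146 -0.3462]
t 2.28 pos [ 0.4106 -0.3483  0.1513] yaw 99.37 F [ 0.1 -0.  -0.1] w 0.0853
delta tool mm [  1.4   4.4 147.3] roll 0.006 q7 0.55
tray [array([ 0.525 , -0.2085,  0.014 ]), array([ 0.531 , -0.3461,  0.014 ]), array([ 0.6533, -0.3441,  0.014 ])]
```

servo_tool(
  deltas=[1,3,25,0,1,0,0,25,0,1,0,0,25,0,1,0,0,25,0,1,0,0,25,0,1,0,0,15,0,1,0,0,7,0,1,0,0,0,0,0,0,0,0,0,0,0,0,0,0,0,0,0,0,0,0,0,0,0,0,0],
)

```text
t: 3.28
position: [0.4142, -0.3472, 0.0057]
tool_rot: [0.645, 0.764, 0.0, 0.001]
force: [-1.1, 0.8, 3.2]
gripper_width: 0.0328
```

Run:
```python
from h import *
togo(.4146,-.3462,.004,99.5)
w=load("wrist","w2")
```

```text
t 3.28 pos [ 0.4142 -0.3472  0.0057] yaw 99.6 F [-1.1  0.8  3.2] w 0.0328
delta tool mm [0.9 0.6 1.7] roll 0.002 q7 0.43
```

View pics/w2.png

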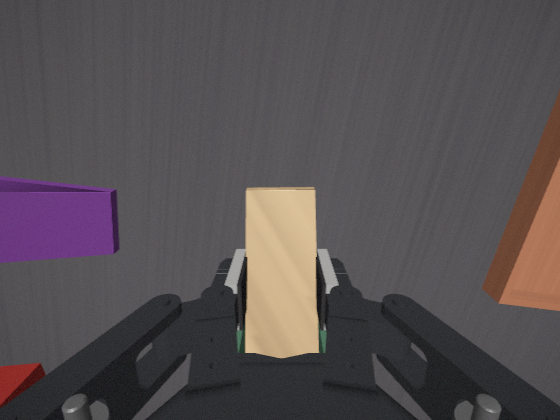

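servo_tool(
  deltas=[5,0,-1,0,0,10,0,0,0,0,10,0,0,0,0,15,0,0,0,0,15,0,0,0,0,15,0,0,0,0,15,0,0,0,0,5,0,0,0,0,0,0,0,0,0],
)

```text
t: 4.08
position: [0.3982, -0.2555, 0.0057]
tool_rot: [0.644, 0.765, 0.0, -0.001]
force: [-1.0, 7.4, 9.4]
gripper_width: 0.0329
```

Run:
```python
from h import *
togo(.4146,-.3462,.004,99.5)
w=load("wrist","w3"); t=load("top"); crop(t,300,190,420,280,6,"t3")
```

```text
t 4.08 pos [ 0.3982 -0.2555  0.0057] yaw 99.8 F [-1.   7.4  9.4] w 0.0329
delta tool mm [-92.2   0.7   1.6] roll 0.005 q7 0.28
```

View pics/w3.png

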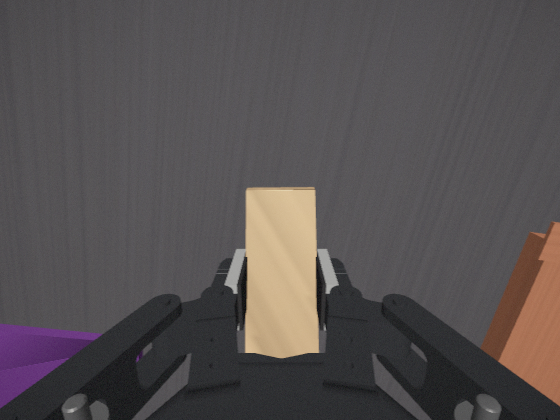

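View pics/t3.png

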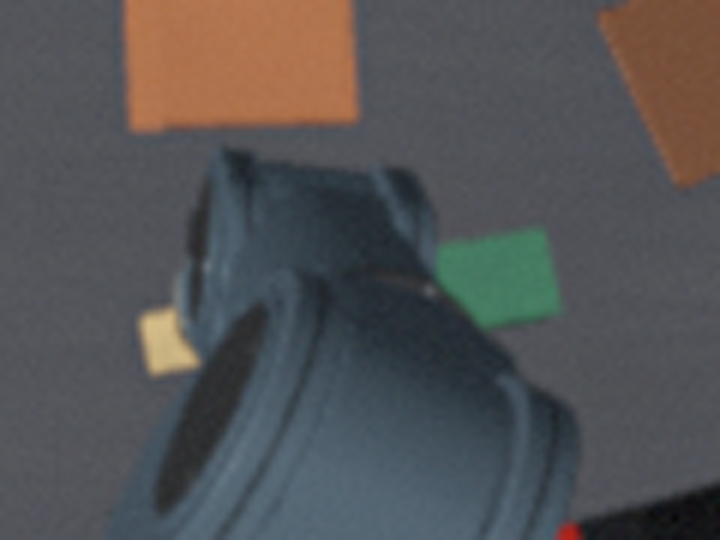

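servo_tool(
  deltas=[0,0,0,0,0.8,0,0,0,0,0.8,0,0,0,0,0.8,0,0,0,0,0.8,-14,0,-2,0,0.8,-14,0,0,0,0.8,-15,0,0,0,0.8,-15,0,0,0,0.8,-15,0,0,0,0.8,-14,0,0,0,0.8,0,0,0,0,0.8],
)

```text
t: 5.1
position: [0.4129, -0.3471, 0.0072]
tool_rot: [0.647, 0.763, -0.0, 0.001]
force: [0.3, -0.7, -0.2]
gripper_width: 0.0679
```

Run:
```python
from h import *
togo(.4146,-.3462,.004,99.5)
w=load("wrist","w4");print([onz(w,u,187,.006) for u in (246,315)])
```

```text
t 5.1 pos [ 0.4129 -0.3471  0.0072] yaw 99.42 F [ 0.3 -0.7 -0.2] w 0.0679
delta tool mm [0.6 1.9 3.2] roll -0.001 q7 0.43
[array([ 0.38845582, -0.30834794,  0.006     ]), array([ 0.42232198, -0.30271526,  0.006     ])]
```

View pics/w4.png

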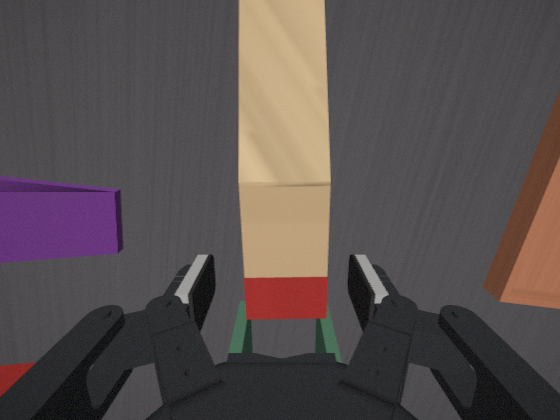

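Run:
```python
from h import *
w=load("wrist"); p=robot.get_obs()["position"];R=Rr.from_quat(robot.get_obs()["tool_rot"]).as_matrix()
for r in (184,277,318):
    m=(onz(w,240,r,.042)+onz(w,329,r,.042))/2; print(r,(R.T@(m-p)*1000).round(1))
```

```text
184 [ 50.8   0.9 -35. ]
277 [ 11.6   1.  -35. ]
318 [ -8.4   1.1 -35. ]
```

servo_tool(
  deltas=[3,1,0,0,0,0,0,0,0,0,0,0,0,0,0,0,0,0,0,0,0,0,0,0,0,0,0,-20,0,0,0,0,-30,0,0,0,0,-30,0,0,0,0,-30,0,0,0,0,-30,0,0,0,0,-20,0,0,0,0,0,0,0],
  newtons=80,
)

```text
t: 6.2
position: [0.4152, -0.3416, 0.1713]
tool_rot: [0.645, 0.764, 0.0, 0.003]
force: [0.5, 0.9, -0.4]
gripper_width: 0.0329
```

Run:
```python
from h import *
togo(.65,-.12,.2,85.5)
w=load("wrist","w5");s=load("scene","s5")
```

```text
t 6.2 pos [ 0.4152 -0.3416  0.1713] yaw 99.62 F [ 0.5  0.9 -0.4] w 0.0329
delta tool mm [179.1 268.7 -28.4] roll 0.246 q7 0.54
```

View pics/w5.png

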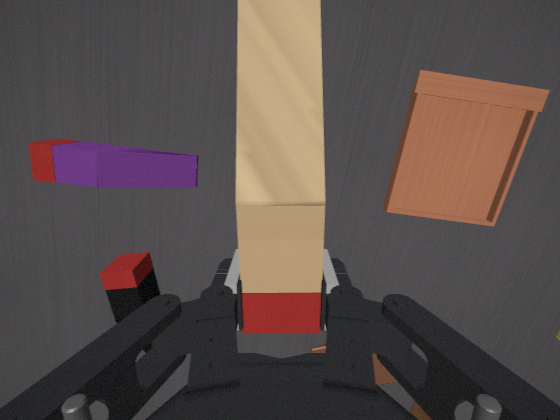

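View pics/s5.png

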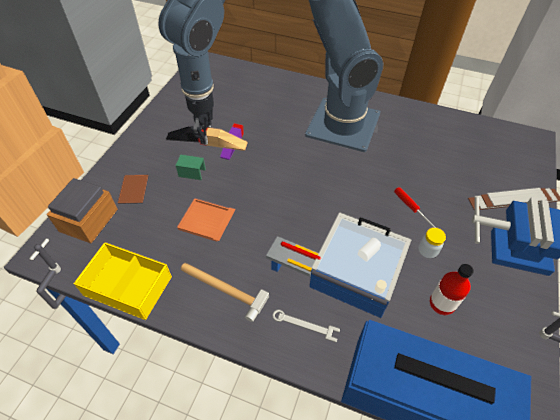

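servo_tool(
  deltas=[13.1,24.8,0,0,0,13.1,24.8,0,0,0,13.1,24.8,0,0,0,13.1,24.8,0,0,0,13.1,24.8,0,0,0,13.1,24.8,0,0,0,13.1,24.8,0,0,0,13.1,24.8,0,0,0,13.1,24.8,0,0,0,13.1,24.8,0,0.09,0,0,0,0,0.09,0,0,0,0,0.066,0],
)

```text
t: 7.3
position: [0.6364, -0.1672, 0.1646]
tool_rot: [0.735, 0.679, -0.0, -0.002]
force: [-1.3, -0.6, -1.5]
gripper_width: 0.0329
```

servo_tool(
  deltas=[0,0,15,0,0,0,0,15,0,0,0,0,6,0,0,0,0,0,0,0],
)

```text
t: 7.63
position: [0.6342, -0.1696, 0.1281]
tool_rot: [0.734, 0.679, -0.002, -0.002]
force: [-0.1, -0.2, -2.1]
gripper_width: 0.033
```

Run:
```python
from h import *
togo(.6377,-.1704,.1222,85.5)
w=load("wrist","w6");s=load("scene");crop(s,200,180,360,300,5,"s6"); t=load("top");crop(t,220,130,340,220,6,"t6")
```

```text
t 7.63 pos [ 0.6342 -0.1696  0.1281] yaw 85.55 F [-0.1 -0.2 -2.1] w 0.033
delta tool mm [-0.5  3.6  5.8] roll 0.001 q7 -0.08
```

View pics/w6.png

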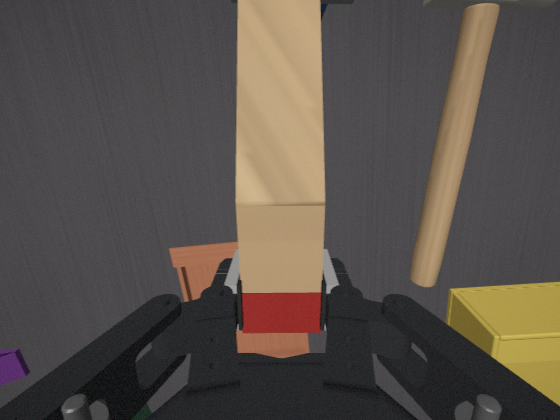

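View pics/s6.png

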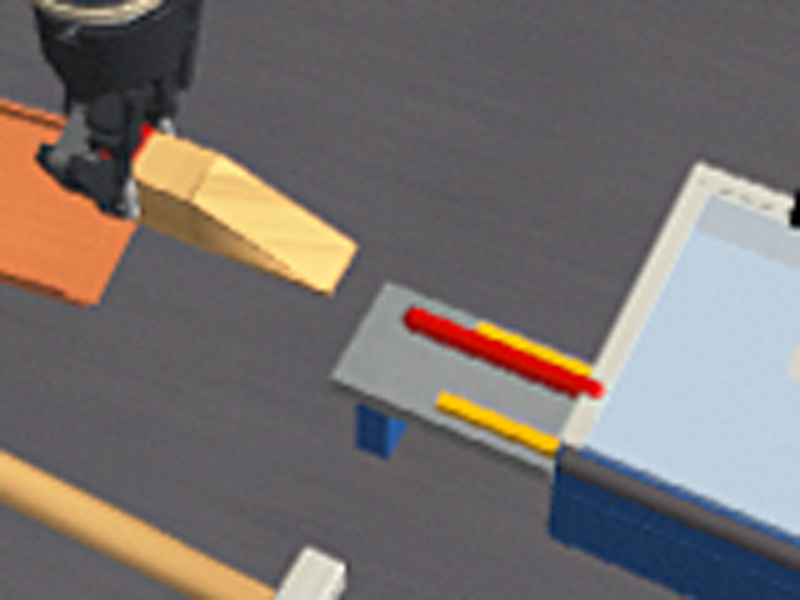

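View pics/t6.png

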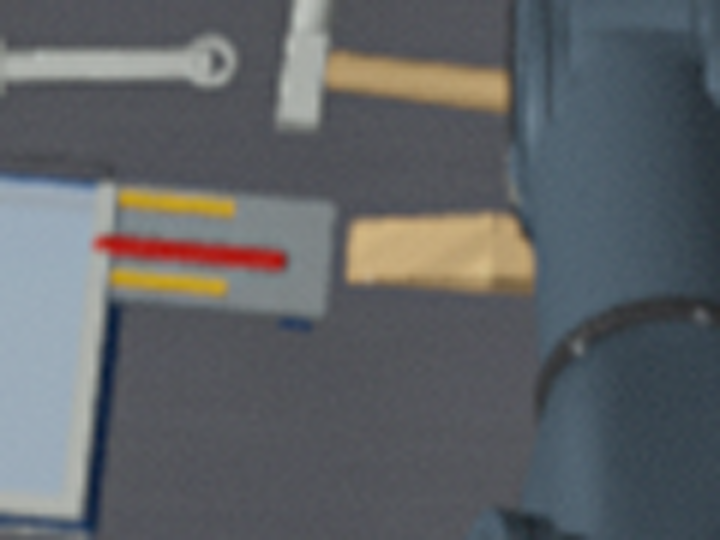

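Run:
```python
from h import *
np.set_printoptions(precision=4,suppress=True)
t=load("top");s=load("scene")
T=lambda x,y:(t,220+x/6,130+y/6); S=lambda x,y:(s,200+x/5,180+y/5)
print("tip +x",tri([T(350,222),S(330,289)]),"tip -x",tri([T(346,281),S(357,248)]))
print("break +x",tri([T(490,214),S(190,200)]))
print("track out +x",tri([T(334,204),S(333,379)]),"-x",tri([T(325,318),S(388,283)]))
print("bar end",tri([T(287,262),S(405,317)]))
```

```text
tip +x [ 0.6589 -0.0462  0.126 ] tip -x [ 0.6248 -0.0442  0.1197]
break +x [ 0.6546 -0.1272  0.1613]
track out +x [ 0.6834 -0.0359  0.0774] -x [ 0.6126 -0.031   0.0756]
bar end [ 0.6424 -0.0089  0.0954]
```

servo_tool(
  deltas=[0,4,10,0,0,0,0,10,0,0,0,0,6,0,0,0,0,0,0,0,7,0,0,0,0,7,0,0,0,0,7,0,0,0,0,4,0,0,0,0,0,0,1,0,0,0,0,1,0,0,0,0,0,0,0],
)

```text
t: 8.8
position: [0.6418, -0.1456, 0.1032]
tool_rot: [0.734, 0.679, -0.0, 0.0]
force: [0.7, -0.0, -0.4]
gripper_width: 0.0329
```

Run:
```python
from h import *
togo(.6377,-.1704,.0922,85.5)
s=load("scene");crop(s,220,200,360,300,5,"s7"); t=load("top");crop(t,220,130,340,220,6,"t7")
```

```text
t 8.8 pos [ 0.6418 -0.1456  0.1032] yaw 85.52 F [ 0.7 -0.  -0.4] w 0.0329
delta tool mm [-25.   -2.2  11. ] roll 0.0 q7 -0.13
```

View pics/s7.png

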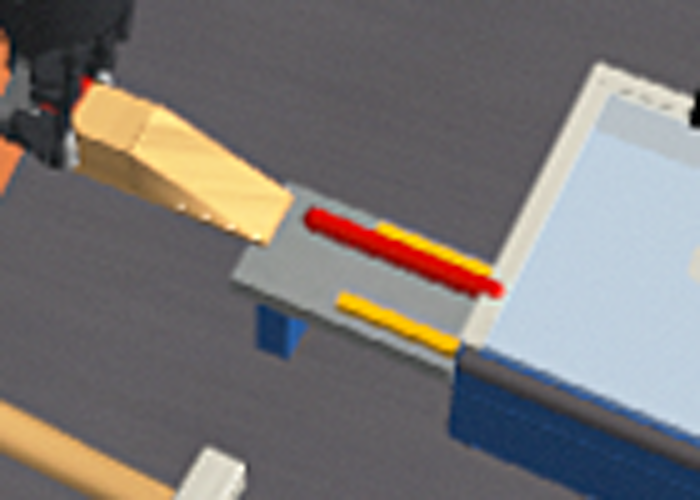

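View pics/t7.png

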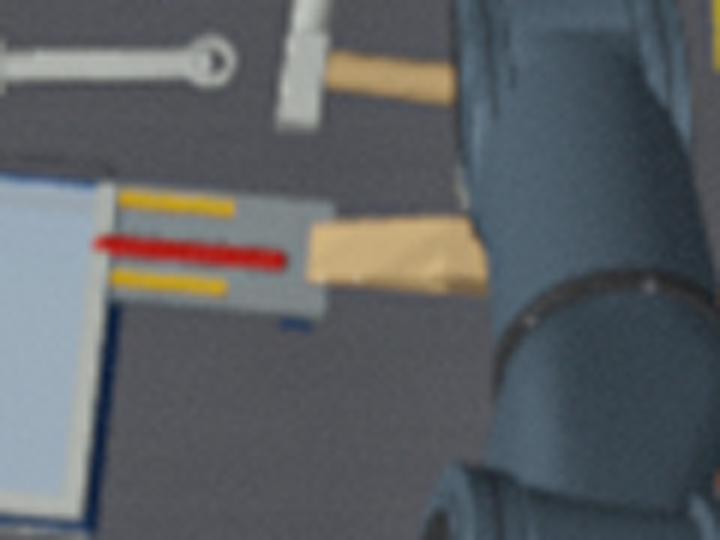

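servo_tool(
  deltas=[0,0,3,0,0,0,0,3,0,0,0,0,2,0,0,0,0,0,0,0,0,0,0,0,0],
)

```text
t: 9.32
position: [0.6418, -0.1454, 0.095]
tool_rot: [0.734, 0.679, -0.0, -0.0]
force: [-0.1, -0.2, -0.9]
gripper_width: 0.0329
```

servo_tool(
  deltas=[0,0,1,0,0,0,0,0,0,0,0,0,0,0,0],
)

```text
t: 9.57
position: [0.642, -0.1453, 0.0943]
tool_rot: [0.734, 0.679, 0.0, 0.0]
force: [-0.9, -0.7, -0.4]
gripper_width: 0.033
```

servo_tool(
  deltas=[0,0,1,0,0,0,0,0,0,0,0,0,0,0,0],
)

```text
t: 9.82
position: [0.6419, -0.1453, 0.0933]
tool_rot: [0.734, 0.679, -0.0, -0.0]
force: [-0.0, -0.6, -1.1]
gripper_width: 0.0331
```

servo_tool(
  deltas=[0,0,1,0,0,0,0,0,0,0,0,0,0,0,0],
)

```text
t: 10.07
position: [0.6421, -0.1454, 0.0925]
tool_rot: [0.734, 0.679, 0.0, 0.0]
force: [0.1, 0.1, 1.5]
gripper_width: 0.0329
```

servo_tool(
  deltas=[5,0,0,0,0,5,0,0,0,0,5,0,0,0,0,0,0,0,0,0],
)

```text
t: 10.4
position: [0.6435, -0.1282, 0.0924]
tool_rot: [0.734, 0.68, 0.001, -0.0]
force: [0.5, 1.6, 0.5]
gripper_width: 0.0329
```

Run:
```python
from h import *
togo(.6489,-.028,.0922,85.5)
s=load("scene");crop(s,220,200,360,300,5,"s8"); t=load("top");crop(t,220,130,340,220,6,"t8")
```

```text
t 10.4 pos [ 0.6435 -0.1282  0.0924] yaw 85.64 F [0.5 1.6 0.5] w 0.0329
delta tool mm [100.3  -2.3   0.4] roll 0.002 q7 -0.16
```

View pics/s8.png

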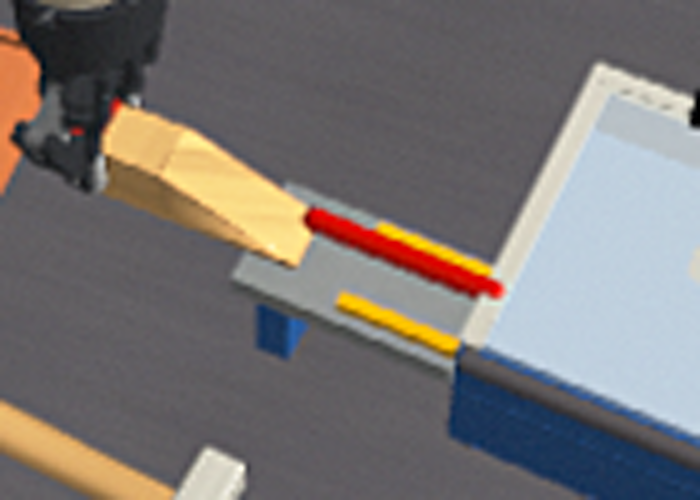

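View pics/t8.png

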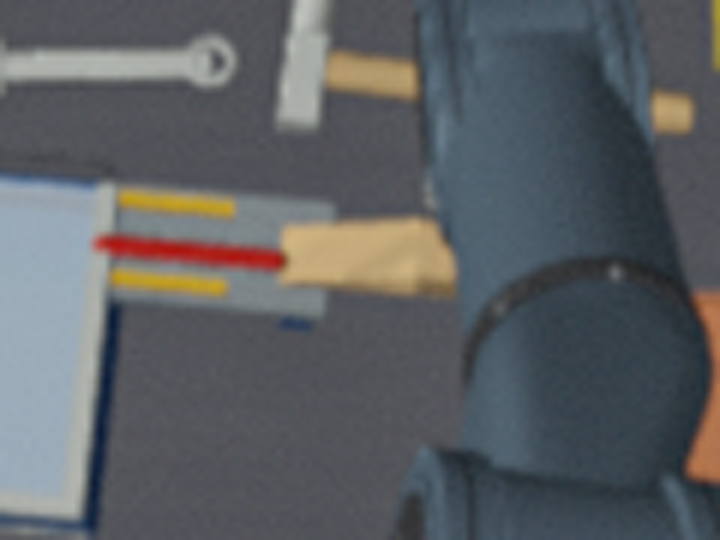

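Run:
```python
from h import *
np.set_printoptions(precision=4,suppress=True)
t=load("top");w=load("wrist","w8")
img=t["image"][155:190,230:300]
hsv=cv2.cvtColor(t["image"],cv2.COLOR_BGR2HSV)
for c in range(268,296,2):
    col=t["image"][160:186,c].astype(int); 
    wood=np.where((col[:,2]-col[:,0]>40)&(col[:,1]>110))[0]
    if len(wood): print(c,160+wood[0],160+wood[-1],(onz(t,c,160+(wood[0]+wood[-1])/2,.091)))
for c in range(240,258,2):
    col=t["image"][155:190,c].astype(float); y=np.clip(np.minimum(col[:,2],col[:,1])-col[:,0]-40,0,None)
    r=np.arange(155,190); u=r<170
    a=(r*y)[u].sum()/y[u].sum(); b=(r*y)[~u].sum()/y[~u].sum()
    print(c,a.round(2),b.round(2),onz(t,c,(a+b)/2,.093))
```

```text
268 168 176 [ 0.6498 -0.0093  0.091 ]
270 168 176 [ 0.6498 -0.0165  0.091 ]
272 168 176 [ 0.6499 -0.0237  0.091 ]
274 167 177 [ 0.6499 -0.0309  0.091 ]
276 167 177 [ 0.6499 -0.0381  0.091 ]
278 167 177 [ 0.65   -0.0453  0.091 ]
280 167 177 [ 0.65   -0.0525  0.091 ]
282 167 177 [ 0.6501 -0.0598  0.091 ]
284 167 178 [ 0.6483 -0.067   0.091 ]
286 167 178 [ 0.6483 -0.0742  0.091 ]
288 166 178 [ 0.6502 -0.0814  0.091 ]
290 167 176 [ 0.6521 -0.0886  0.091 ]
292 167 176 [ 0.6521 -0.0958  0.091 ]
294 171 177 [ 0.6429 -0.103   0.091 ]
240 162.61 175.82 [0.659  0.0918 0.093 ]
242 162.76 176.08 [0.6583 0.0846 0.093 ]
244 163.05 176.36 [0.6573 0.0773 0.093 ]
246 163.3 176.53 [0.6565 0.0701 0.093 ]
248 163.43 176.58 [0.6562 0.0629 0.093 ]
250 163.56 176.75 [0.6557 0.0557 0.093 ]
252 163.67 176.99 [0.6551 0.0484 0.093 ]
254 163.93 177.24 [0.6542 0.0412 0.093 ]
256 164.21 177.43 [0.6534 0.034  0.093 ]
```

View pics/w8.png

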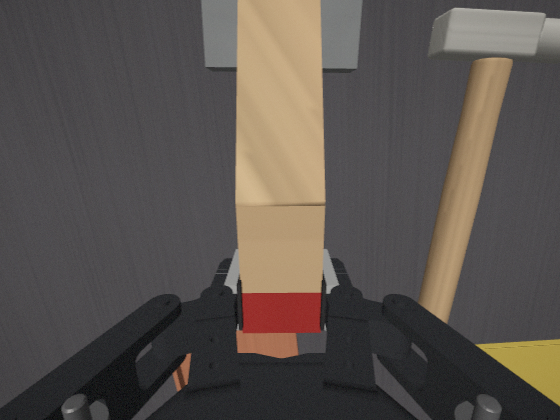

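servo_tool(
  deltas=[5,0,0,0,0,6,0,0,0,0,6,0,0,0,0,6,0,0,0,0,6,0,0,0,0,6,0,0,0,0,0,0,0,0,0],
)

```text
t: 11.18
position: [0.6462, -0.0986, 0.0929]
tool_rot: [0.735, 0.678, -0.001, 0.002]
force: [2.1, -4.4, 2.6]
gripper_width: 0.0335
```

Run:
```python
from h import *
togo(.6489,-.028,.0922,85.5)
s=load("scene");crop(s,220,180,420,320,4,"s9"); w=load("wrist","w9")
```

```text
t 11.18 pos [ 0.6462 -0.0986  0.0929] yaw 85.36 F [ 2.1 -4.4  2.6] w 0.0335
delta tool mm [70.6 -3.1  0.4] roll -0.003 q7 -0.21
```

View pics/s9.png

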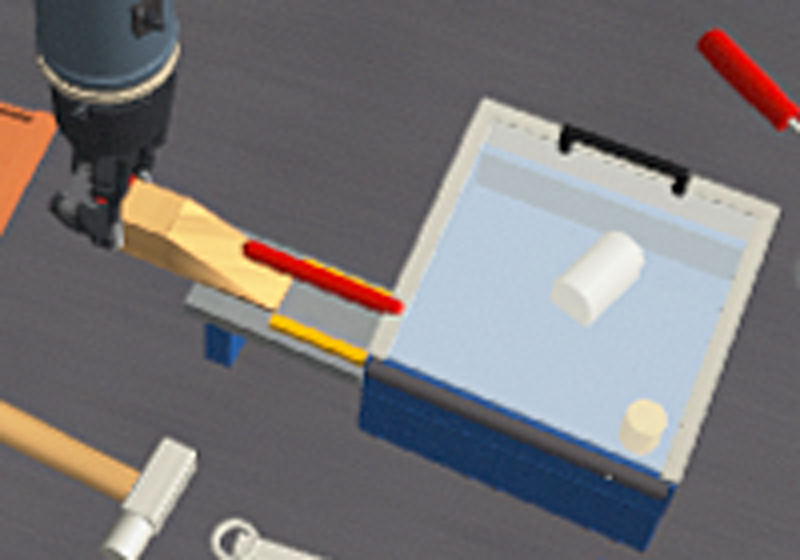

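View pics/w9.png

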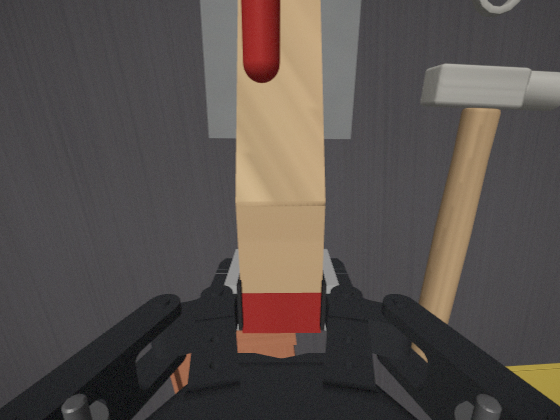

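servo_tool(
  deltas=[5,0,0,0,0,5,0,0,0,0,5,0,0,0,0,5,0,0,0,0,5,0,0,0,0,5,0,0,0,0,0,0,0,0,0],
)

```text
t: 11.87
position: [0.6487, -0.07, 0.0928]
tool_rot: [0.736, 0.677, -0.001, 0.002]
force: [2.7, -7.6, 1.5]
gripper_width: 0.0331
```

Run:
```python
from h import *
togo(.6489,-.028,.0922,85.5)
s=load("scene");crop(s,220,180,420,320,4,"s10"); w=load("wrist","w10")
```

```text
t 11.87 pos [ 0.6487 -0.07    0.0928] yaw 85.29 F [ 2.7 -7.6  1.5] w 0.0331
delta tool mm [41.9 -3.2  0.3] roll -0.004 q7 -0.25
```

View pics/s10.png

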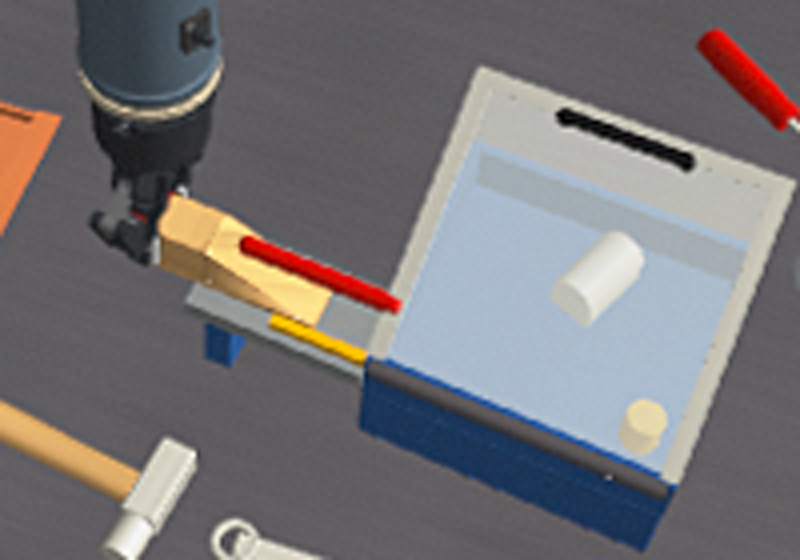

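View pics/w10.png

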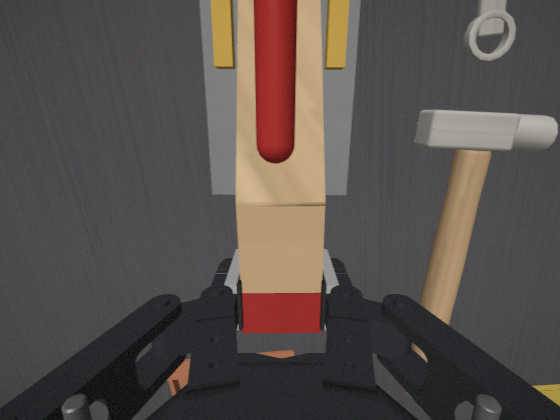

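servo_tool(
  deltas=[5,0,0,0,0,5,0,0,0,0,5,0,0,0,0,5,0,0,0,0,5,0,0,0,0,5,0,0,0,0,4,0,0,0,0,0,0,0,0,0],
)

```text
t: 12.63
position: [0.651, -0.0365, 0.0927]
tool_rot: [0.736, 0.677, -0.002, 0.002]
force: [1.0, -15.0, 5.9]
gripper_width: 0.0329
```

Run:
```python
from h import *
togo(.6489,-.028,.0922,85.5)
s=load("scene");crop(s,220,150,420,300,4,"s11"); w=load("wrist","w11")
```

```text
t 12.63 pos [ 0.651  -0.0365  0.0927] yaw 85.29 F [  1.  -15.    5.9] w 0.0329
delta tool mm [ 8.3 -2.8  0.4] roll -0.004 q7 -0.3
```

View pics/s11.png

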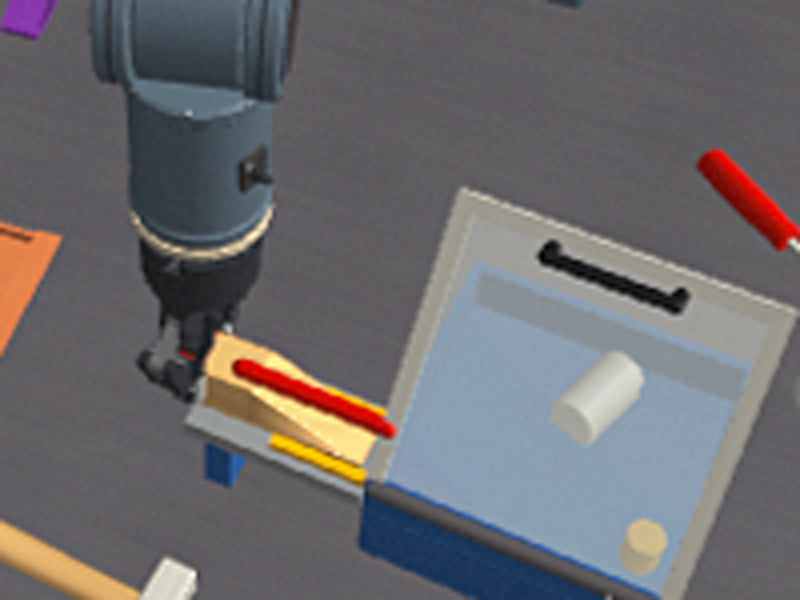

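View pics/w11.png

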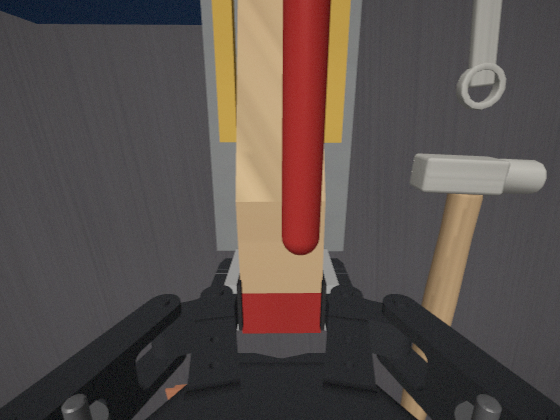

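servo_tool(
  deltas=[3,0,0,0,0,2,0,0,0,0,0,0,0,0,0,0,0,0,0,0],
)

```text
t: 13.07
position: [0.6511, -0.0325, 0.0927]
tool_rot: [0.736, 0.677, -0.002, 0.002]
force: [0.5, -17.3, 6.8]
gripper_width: 0.0329
```

servo_tool(
  deltas=[2,0,0,0,0,0,0,0,0,0,0,0,0,0,0],
)

```text
t: 13.32
position: [0.6512, -0.0309, 0.0926]
tool_rot: [0.736, 0.677, -0.002, 0.002]
force: [-1.5, -17.8, 6.7]
gripper_width: 0.0331
```

servo_tool(
  deltas=[2,0,0,0,0,0,0,0,0,0,0,0,0,0,0],
)

```text
t: 13.57
position: [0.6513, -0.029, 0.0927]
tool_rot: [0.736, 0.677, -0.002, 0.002]
force: [-0.6, -18.8, 8.1]
gripper_width: 0.0332
```

Run:
```python
from h import *
w=load("wrist","w12")
```

```text
(no output)
```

View pics/w12.png

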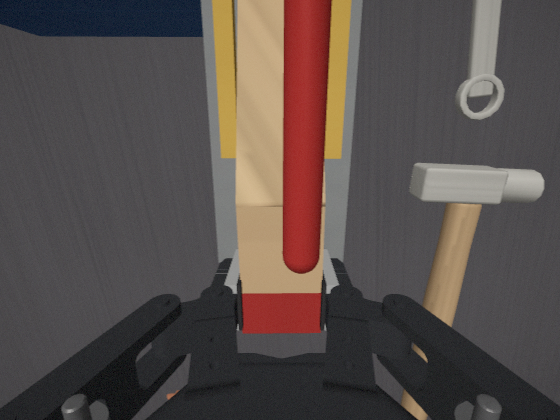

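Run:
```python
from h import *
w=load("wrist"); o=robot.get_obs();p=o["position"];R=Rr.from_quat(o["tool_rot"]).as_matrix()
f=lambda u,r,z:(R.T@(onz(w,u,r,z)-p)*1000).round(1)
print("lip end L",f(226,157,.093),"R",f(337,157,.093));print("break",f(280,205,.127),"back",f(280,331,.127), "bar end",f(301,272,.134))
```

```text
lip end L [ 57.2 -26.7  -0.8] R [57.2 26.2 -0.8]
break [ 43.8  -0.9 -34.7] back [-14.5  -0.9 -34.3] bar end [ 19.    7.2 -41.5]
```

servo_tool(
  deltas=[2,0,0,0,0,1,0,0,0,0,0,0,0,0,0,0,0,0,0,0],
)

```text
t: 14.0
position: [0.6514, -0.0278, 0.0927]
tool_rot: [0.736, 0.677, -0.003, 0.003]
force: [-1.2, -22.4, 8.0]
gripper_width: 0.033
```

servo_tool(
  deltas=[2,0,0,0,0,0,0,0,0,0,0,0,0,0,0],
)

```text
t: 14.25
position: [0.6513, -0.0277, 0.0927]
tool_rot: [0.737, 0.676, -0.004, 0.004]
force: [-1.9, -27.8, 9.1]
gripper_width: 0.0326
```

Run:
```python
from h import *
w=load("wrist","w13")
```

```text
(no output)
```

View pics/w13.png

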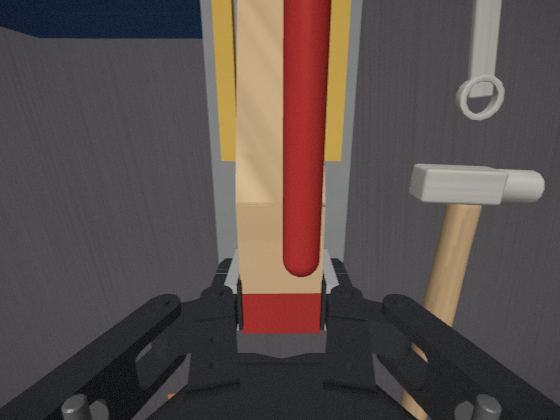

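servo_tool(
  deltas=[-3,0,0,0,0,0,0,0,0,0.6,0,0,0,0,0.6,0,0,0,0,0.6,0,0,0,0,0.6,0,0,0,0,0.6,0,0,0,0,0.6],
)

```text
t: 14.88
position: [0.6516, -0.02, 0.0922]
tool_rot: [0.734, 0.679, 0.0, -0.0]
force: [0.8, -0.3, -0.2]
gripper_width: 0.0511
```

Run:
```python
from h import *
togo(.6489,-.028,.0922,85.5)
w=load("wrist","w14");s=load("scene");crop(s,220,130,420,280,4,"s14")
```

```text
t 14.88 pos [ 0.6516 -0.02    0.0922] yaw 85.58 F [ 0.8 -0.3 -0.2] w 0.0511
delta tool mm [-8.2 -2.1 -0. ] roll 0.001 q7 -0.32
```

View pics/w14.png

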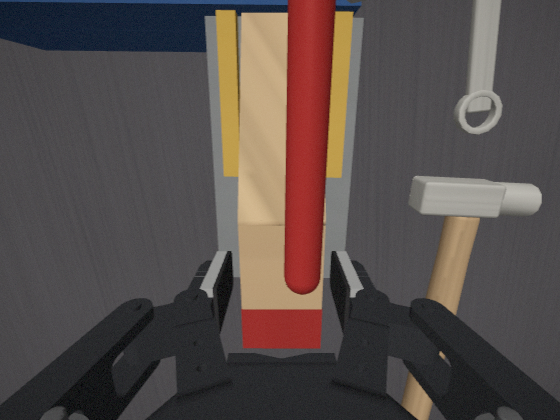

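View pics/s14.png

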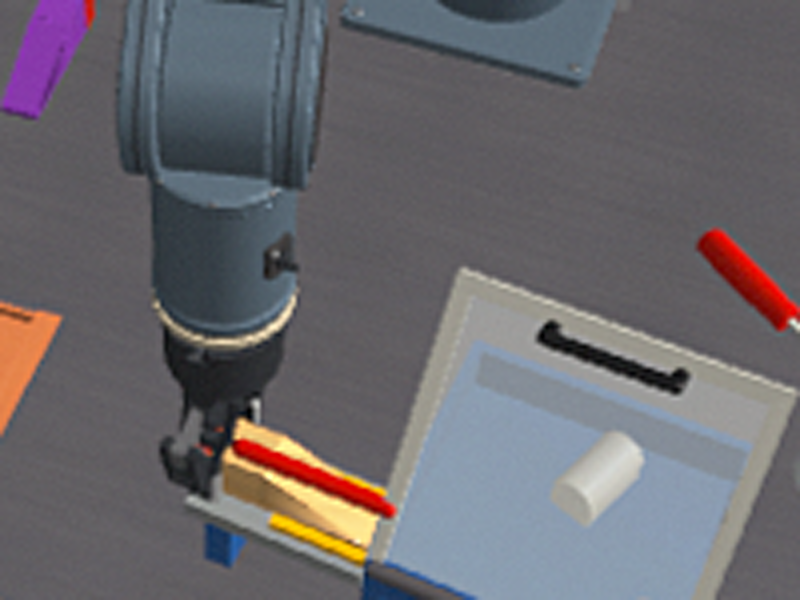

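servo_tool(
  deltas=[-6,0,0,0,0.8,-6,0,0,0,0.8,0,0,-20,0,1,0,0,-30,0,1,0,0,-35,0,1,0,0,-35,0,1,0,0,-35,0,1,0,0,-35,0,1,0,0,0,0,1],
)

```text
t: 15.73
position: [0.6535, -0.0334, 0.2901]
tool_rot: [0.735, 0.679, 0.004, 0.004]
force: [0.5, 0.1, 0.6]
gripper_width: 0.0852
```

Run:
```python
from h import *
togo(.54,.22,.28,154)
t=load("top");crop(t,165,140,285,230,6,"t15"); s=load("scene");crop(s,220,130,420,280,4,"s15")
```

```text
t 15.73 pos [ 0.6535 -0.0334  0.2901] yaw 85.46 F [0.5 0.1 0.6] w 0.0852
delta tool mm [ 243.6 -133.3    8.8] roll -1.196 q7 -0.23
```

View pics/t15.png

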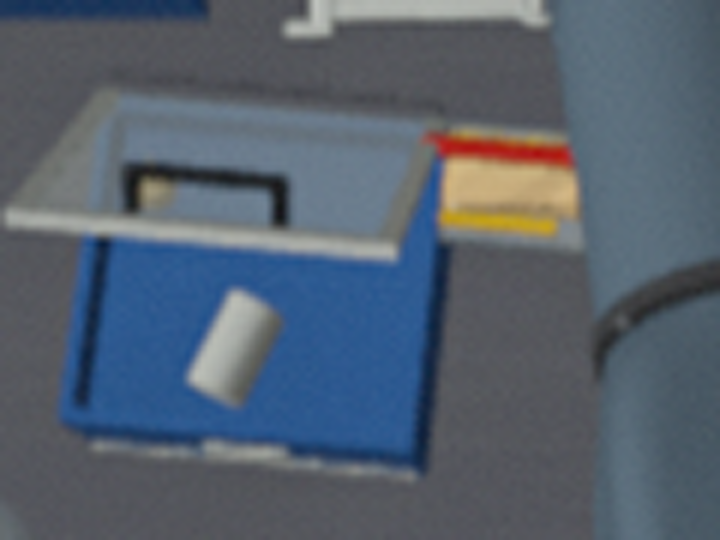

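View pics/s15.png

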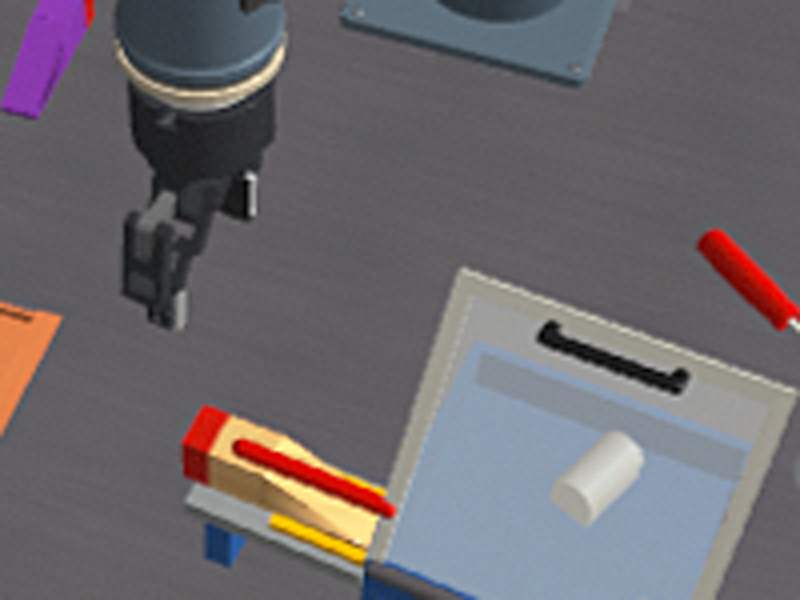

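Run:
```python
from h import *
np.set_printoptions(precision=4,suppress=True)
t=load("top");s=load("scene")
im=t["image"];sub=im[184:212,190:216].astype(int)
m=((sub.max(2)-sub.min(2))<45)&(sub.mean(2)>120)
m=m.astype(np.uint8); n,l,st,ce=cv2.connectedComponentsWithStats(m); k=1+np.argmax(st[1:,4]); print(st[k],ce[k]+[190,184])
cn,_=cv2.findContours((l==k).astype(np.uint8),cv2.RETR_EXTERNAL,cv2.CHAIN_APPROX_NONE)
r=cv2.minAreaRect(cn[0].reshape(-1,2).astype(np.float32)+[190,184]); print(r)
b=cv2.boxPoints(r); W=np.array([onz(t,*p,.08) for p in b]); print(W, W.mean(0))
for i in range(4): d=W[(i+1)%4]-W[i]; print(np.linalg.norm(d),np.degrees(np.arctan2(d[1],d[0])))
C=(.597,.207);a=-.078
for p in [(235.5,348)]:
  P=onz(t,165+p[0]/6,140+p[1]/6,.08);print(P)
  d=P[:2]-C; print("chest",d[0]*np.cos(a)+d[1]*np.sin(a),-d[0]*np.sin(a)+d[1]*np.cos(a))
# axis from manual corners
q=[onz(t,165+x/6,140+y/6,.08) for x,y in [(232,288),(285,318),(238,408),(187,378)]]
e=(q[0]+q[1])/2-(q[2]+q[3])/2; print(np.degrees(np.arctan2(e[1],e[0])),np.linalg.norm(e))
e=(q[0]+q[3])/2-(q[1]+q[2])/2; print(np.degrees(np.arctan2(e[1],e[0])),np.linalg.norm(e))
# lid front edge
print(onz(t,165+10/6,140+218/6,.27),onz(t,165+395/6,140+255/6,.27))
print("scene dolly",onz(s,220+598/4,130+478/4,.085))
```

```text
[  6   4  14  19 131] [202.4198 196.8855]Traceback (most recent call last):
  File "<stdin>", line 8, in <module>
cv2.error: OpenCV(4.12.0) /io/opencv/modules/imgproc/src/convhull.cpp:143: error: (-215:Assertion failed) total >= 0 && (depth == CV_32F || depth == CV_32S) in function 'convexHull'
```

Run:
```python
from h import *
np.set_printoptions(precision=4,suppress=True)
t=load("top");s=load("scene")
im=t["image"];sub=im[184:212,190:216].astype(int)
m=((sub.max(2)-sub.min(2))<60)&(sub.mean(2)>100)
m=m.astype(np.uint8); n,l,st,ce=cv2.connectedComponentsWithStats(m); k=1+np.argmax(st[1:,4]); print(st[k],ce[k]+[190,184])
cn,_=cv2.findContours((l==k).astype(np.uint8),cv2.RETR_EXTERNAL,cv2.CHAIN_APPROX_NONE)
r=cv2.minAreaRect((cn[0].reshape(-1,2)+[190,184]).astype(np.float32)); print(r)
b=cv2.boxPoints(r); W=np.array([onz(t,*p,.08) for p in b]); print(W.mean(0))
for i in range(2): d=W[(i+1)%4]-W[i]; print(np.linalg.norm(d),np.degrees(np.arctan2(d[1],d[0])))
C=(.597,.207);a=-.078
for p in [(235.5,348)]:
  P=onz(t,165+p[0]/6,140+p[1]/6,.08);print(P)
  d=P[:2]-C; print("chest",d[0]*np.cos(a)+d[1]*np.sin(a),-d[0]*np.sin(a)+d[1]*np.cos(a))
q=[onz(t,165+x/6,140+y/6,.08) for x,y in [(232,288),(285,318),(238,408),(187,378)]]
e=(q[0]+q[1])/2-(q[2]+q[3])/2; print(np.degrees(np.arctan2(e[1],e[0])),np.linalg.norm(e))
e=(q[0]+q[3])/2-(q[1]+q[2])/2; print(np.degrees(np.arctan2(e[1],e[0])),np.linalg.norm(e))
print(onz(t,165+10/6,140+218/6,.27),onz(t,165+395/6,140+255/6,.27))
print("scene dolly",onz(s,220+598/4,130+478/4,.085))
```

```text
[  6   4  15  20 168] [202.8274 197.1726]
((203.30003356933594, 197.40000915527344), (9.838699340820312, 18.335756301879883), 26.56505012512207)
[0.5572 0.2226 0.08  ]
0.0662616967829784 -24.15984257978449
0.03615778294768483 -116.3651915756473
[0.5549 0.2192 0.08  ]
chest -0.04290190296254362 0.008844383642720135
-24.805664924050166 0.06077045697616186
60.38643741907318 0.03669602302540391
[0.5868 0.3094 0.27  ] [0.5678 0.1036 0.27  ]
scene dolly [0.5673 0.2221 0.085 ]
```

servo_tool(
  deltas=[-2,-27,0,0,1,-2,-27,0,0,1,-2,-27,0,0,1,-2,-27,0,0,1,-2,-27,0,0,1,-2,-27,0,0,1,0,0,0,-0.12,1,0,0,0,-0.12,1,0,0,0,-0.12,1,0,0,0,-0.12,1,0,0,0,-0.12,1,0,0,0,-0.12,1],
)

```text
t: 17.03
position: [0.4878, -0.0322, 0.2813]
tool_rot: [0.445, 0.895, -0.0, -0.001]
force: [-0.9, -0.0, -0.2]
gripper_width: 0.0855
```

servo_tool(
  deltas=[0,0,0,-0.12,1,0,0,0,-0.12,1,0,0,0,-0.12,1,0,0,0,-0.12,1,0,0,0,0,1],
)

```text
t: 17.45
position: [0.4878, -0.0323, 0.2813]
tool_rot: [0.22, 0.976, -0.0, -0.001]
force: [0.4, 0.7, -0.5]
gripper_width: 0.0852
```

Run:
```python
from h import *
togo(.532,.231,.28,154.5)
```

```text
t 17.45 pos [ 0.4878 -0.0323  0.2813] yaw 154.61 F [ 0.4  0.7 -0.5] w 0.0852
delta tool mm [ 73.  256.8   1.3] roll 0.002 q7 0.9
```

servo_tool(
  deltas=[7.3,25.7,-1,0,1,7.3,25.7,-1,0,1,7.3,25.7,-1,0,1,7.3,25.7,-1,0,1,7.3,25.7,-1,0,1,7.3,25.7,0,0,1,7.3,25.7,0,0,1,7.3,25.7,0,0,1,7.3,25.7,0,0,1,7.3,25.7,0,0,1,0,0,0,0,1],
)

```text
t: 18.37
position: [0.5331, 0.2371, 0.2865]
tool_rot: [0.222, 0.975, 0.001, -0.001]
force: [-0.5, 0.4, 0.1]
gripper_width: 0.0854
```

Run:
```python
from h import *
togo(.532,.231,.28,154.5)
w=load("wrist","w16");s=load("scene","s16");t=load("top");crop(t,150,130,290,250,5,"t16")
```

```text
t 18.37 pos [0.5331 0.2371 0.2865] yaw 154.38 F [-0.5  0.4  0.1] w 0.0854
delta tool mm [-1.6 -6.   6.5] roll -0.002 q7 0.37
```

View pics/w16.png

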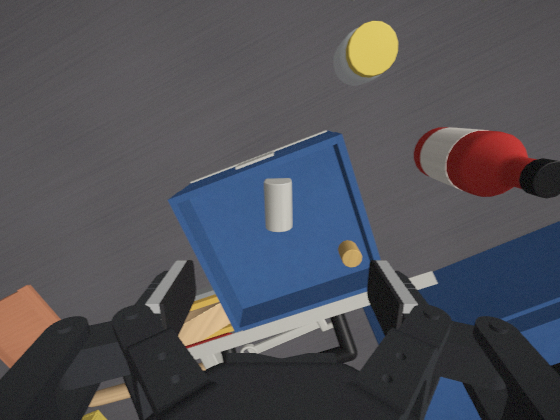

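View pics/s16.png

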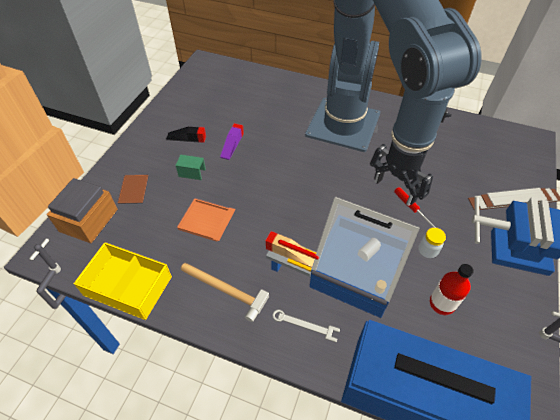

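View pics/t16.png

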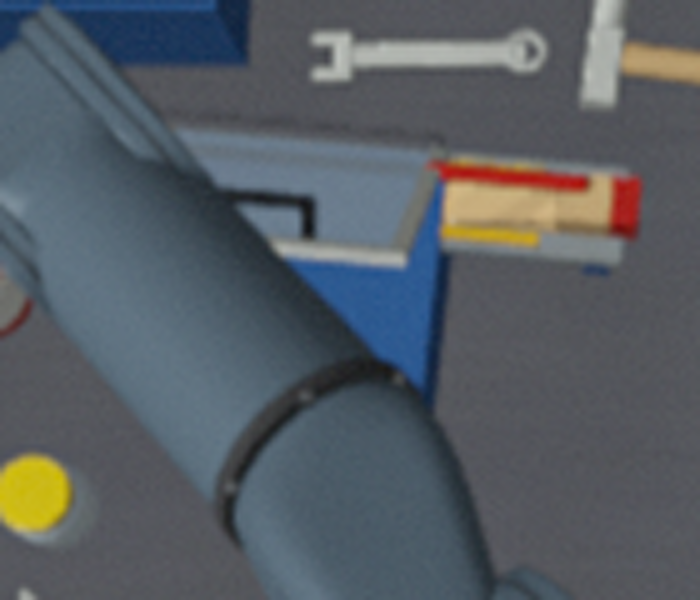

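Run:
```python
from h import *
w=load("wrist"); o=robot.get_obs();p=o["position"];R=Rr.from_quat(o["tool_rot"]).as_matrix()
f=lambda u,r,z:(R.T@(onz(w,u,r,z)-p)*1000).round(1)
for z in (.08,.096): print([f(u,r,z)[:2] for u,r in [(265,181),(291,180),(266,230),(293,229),(278.5,181),(279.5,230)]])
print(onz(w,279,205,.085))
print("lid edge",f(200,350,.27),f(437,272,.27),f(285,325,.27))
print("front rim",f(172,200,.1),f(342,135,.1), "rim +y corner",f(380,250,.1))
```

```text
[array([ -0.1, -18.5]), array([ 1.1, 12.6]), array([-63.4, -18.2]), array([-61.9,  15.9]), array([-0.1, -2.3]), array([-63.3,  -1.2])]
[array([  3.4, -17.7]), array([ 4.6, 12.1]), array([-56.9, -17.4]), array([-55.5,  15.2]), array([ 3.4, -2.2]), array([-56.9,  -1.1])]
[0.5588393  0.21574213 0.085     ]
lid edge [-72.2 -52.8  16.7] [-13.7  94.9  16.5] [-52.2   3.4  16.6]
front rim [ -18.2 -125.2  186.8] [ 55.1  66.5 186.6] rim +y corner [-81.2 121.2 186.4]
```

Run:
```python
from h import *
s=load("scene"); p=robot.get_obs()["position"]
for h in (0,.05,.073,.1,.13,.16,.2,.24): 
    q=p+[0,0,h]; R,_=cv2.Rodrigues(np.array(s["rvec"],float)); z=(R@q+np.array(s["tvec"]).ravel())[2]
    print(h,proj(s,q)[0].round(1),"px per 100mm",(K(s)[0,0]*.1/z).round(1))
crop(s,350,60,480,220,5,"s17") if False else cv2.imwrite("pics/s17.png",cv2.resize(s["image"][90:220,340:470],None,fx=4.5,fy=4.5,interpolation=cv2.INTER_CUBIC))
```

```text
0 [390.6 194.7] px per 100mm 41.6
0.05 [395.2 180.9] px per 100mm 43.3
0.073 [397.5 174.2] px per 100mm 44.1
0.1 [400.3 166. ] px per 100mm 45.1
0.13 [403.5 156.4] px per 100mm 46.3
0.16 [406.9 146.3] px per 100mm 47.5
0.2 [411.8 132. ] px per 100mm 49.3
0.24 [417.  116.6] px per 100mm 51.2
```

View pics/s17.png

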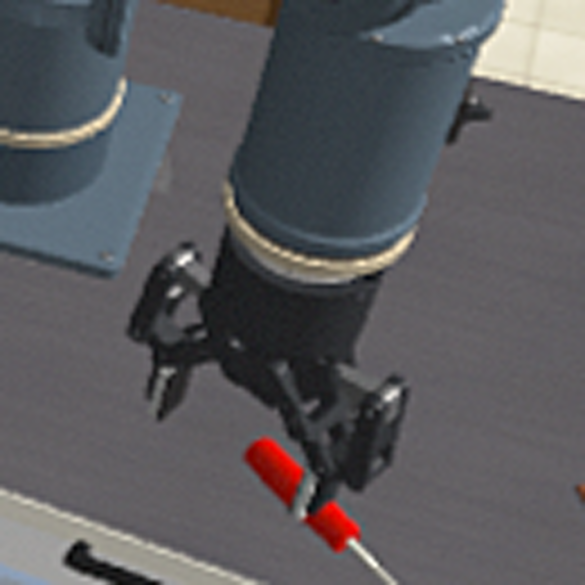

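servo_tool(
  deltas=[0,0,0,-0.092,1,0,0,0,-0.092,1,0,0,0,-0.092,1,0,0,0,-0.092,1,0,0,0,0,1],
)

```text
t: 19.03
position: [0.5343, 0.2297, 0.2872]
tool_rot: [0.04, 0.999, -0.0, -0.0]
force: [-0.6, 0.2, 0.0]
gripper_width: 0.0854
```

Run:
```python
from h import *
togo(.5289,.2344,.066,175.5)
```

```text
t 19.03 pos [0.5343 0.2297 0.2872] yaw 175.45 F [-0.6  0.2  0. ] w 0.0854
delta tool mm [  5.8   4.4 221.2] roll -0.001 q7 0.7
```

Run:
```python
from h import *
o=robot.get_obs()
w=load("wrist","w18"); print(o["position"],robot.get_obs()["position"])
```

```text
[0.53430594 0.22965574 0.28722845] [0.5343168  0.22980773 0.28725732]
```

View pics/w18.png

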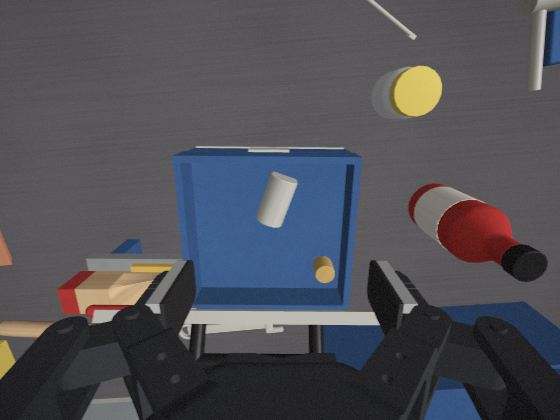

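Run:
```python
from h import *
np.set_printoptions(precision=4,suppress=True)
w=load("wrist"); C=np.array([.597,.207]);a=-.078
def ch(P): d=P[:2]-C; return np.array([d[0]*np.cos(a)+d[1]*np.sin(a),-d[0]*np.sin(a)+d[1]*np.cos(a)])*1000
P=[onz(w,u,r,.085) for u,r in [(273,174),(297,180),(258,220),(281,227)]]
for p in P: print(p,ch(p))
m=np.mean(P,0); print("ctr",m,ch(m))
e=(P[0]+P[1]-P[2]-P[3])/2; print("axis yaw",np.degrees(np.arctan2(e[1],e[0])),np.linalg.norm(e))
e=(P[0]+P[2]-P[1]-P[3])/2; print("width yaw",np.degrees(np.arctan2(e[1],e[0])),np.linalg.norm(e))
for r in (309,326): print("lid",ch(onz(w,280,r,.27)),onz(w,280,r,.27))
print("front rim in/out",ch(onz(w,270,157,.1)),ch(onz(w,270,149,.1)), "side rims",ch(onz(w,177,160,.1)),ch(onz(w,360,160,.1)))
togo(*(C+[-.07*np.cos(a)-.02*np.sin(a),-.07*np.sin(a)+.02*np.cos(a)]),.066,175.5)
```

```text
[0.5249 0.2214 0.085 ] [-72.9771   8.7182]
[0.5345 0.249  0.085 ] [-65.6012  37.0389]
[0.5807 0.1976 0.085 ] [-15.4954 -10.6505]
[0.5923 0.2251 0.085 ] [-6.0593 17.7053]
ctr [0.5581 0.2233 0.085 ] [-40.0333  13.203 ]
axis yaw 157.23074282517925 0.06162870058308817
width yaw -110.99104045900896 0.02955871819482323
lid [-22.9717  17.4363] [0.5755 0.2262 0.27  ]
lid [-10.0419  17.34  ] [0.5883 0.2251 0.27  ]
front rim in/out [-95.042   6.124] [-103.791     6.2776] side rims [-92.3633 -97.2138] [-91.1072 105.9456]
t 19.13 pos [0.5343 0.23   0.2873] yaw 175.07 F [-0.2  0.3  1. ] w 0.0853
delta tool mm [  5.7   2.  221.3] roll -0.008 q7 0.69
```

servo_tool(
  deltas=[8.8,4.9,10,0,1,0,0,25,0,1,0,0,25,0,1,0,0,25,0,1,0,0,25,0,1,0,0,20,0,1,0,0,10,0,1,0,0,0,0,1],
)

```text
t: 19.8
position: [0.5248, 0.2357, 0.1454]
tool_rot: [0.042, 0.999, -0.001, -0.001]
force: [-0.3, 0.5, 0.1]
gripper_width: 0.0849
```

Run:
```python
from h import *
togo(.526,.2356,.066,175.5)
w=load("wrist","w19"); s=load("scene");crop(s,300,100,440,300,3,"s19")
```

```text
t 19.8 pos [0.5248 0.2357 0.1454] yaw 175.23 F [-0.3  0.5  0.1] w 0.0849
delta tool mm [-1.4  0.1 79.4] roll -0.005 q7 0.57
```

View pics/w19.png

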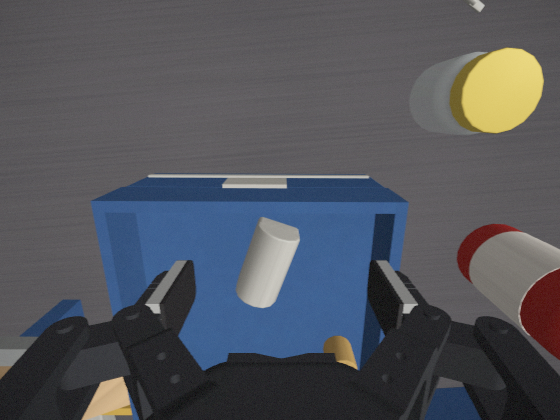

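View pics/s19.png

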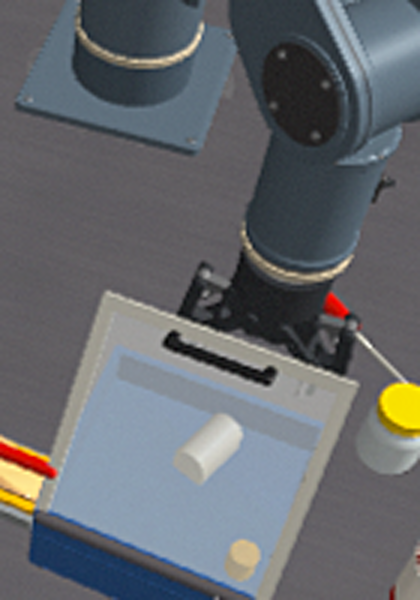

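servo_tool(
  deltas=[0,0,15,0,1,0,0,15,0,1,0,0,15,0,1,0,0,0,0,1],
)

```text
t: 20.23
position: [0.5255, 0.2363, 0.1016]
tool_rot: [0.041, 0.999, -0.0, -0.0]
force: [-0.5, -1.5, 0.3]
gripper_width: 0.0848
```

servo_tool(
  deltas=[0,0,12,0,1,0,0,12,0,1,0,0,11,0,1,0,0,0,0,1],
)

```text
t: 20.57
position: [0.5249, 0.2361, 0.0654]
tool_rot: [0.04, 0.999, -0.001, -0.001]
force: [-0.5, 0.4, 0.6]
gripper_width: 0.0853
```

Run:
```python
from h import *
togo(.5465,.2265,.066,156)
w=load("wrist","w20"); s=load("scene");crop(s,300,100,440,300,3,"s20")
```

```text
t 20.57 pos [0.5249 0.2361 0.0654] yaw 175.36 F [-0.5  0.4  0.6] w 0.0853
delta tool mm [-22.3  -7.9  -0.7] roll 0.338 q7 0.48
```

View pics/w20.png

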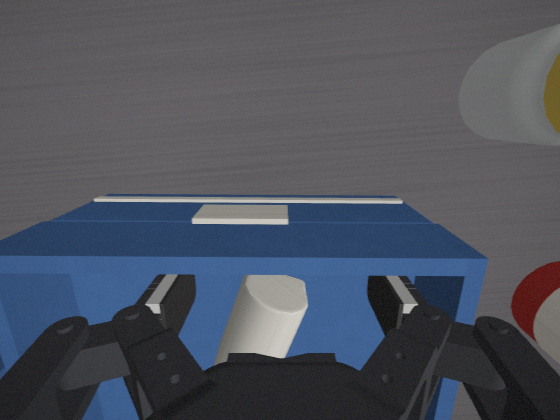

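View pics/s20.png

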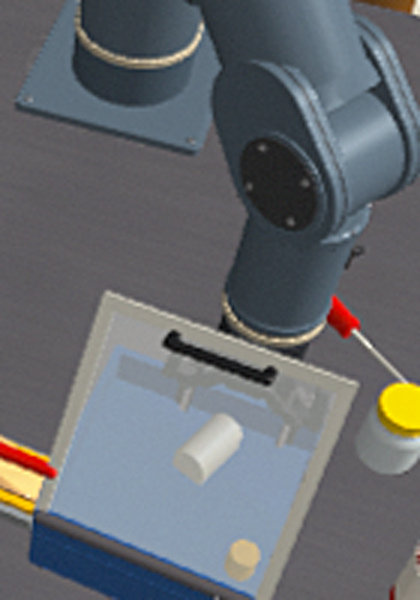

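servo_tool(
  deltas=[-5,-2,0,0,0.9,-5,-2,0,0,0.9,-5,-2,0,0,0.9,-4,-2,0,0,0.9,0,0,0,0,0.9],
)

```text
t: 21.08
position: [0.5451, 0.2263, 0.0674]
tool_rot: [0.041, 0.999, -0.0, 0.0]
force: [-1.4, 0.1, 0.3]
gripper_width: 0.0771
```

servo_tool(
  deltas=[0,0,0,0.085,0.9,0,0,0,0.085,0.9,0,0,0,0.085,0.9,0,0,0,0.083,0.9,0,0,0,0,0.9],
)

```text
t: 21.5
position: [0.544, 0.2274, 0.0675]
tool_rot: [0.21, 0.978, 0.0, 0.0]
force: [-0.9, -0.0, 0.2]
gripper_width: 0.0766
```

Run:
```python
from h import *
togo(.5465,.2265,.066,156)
w=load("wrist","w21"); s=load("scene");crop(s,300,100,440,300,3,"s21")
```

```text
t 21.5 pos [0.544  0.2274 0.0675] yaw 155.79 F [-0.9 -0.   0.2] w 0.0766
delta tool mm [-2.7  0.2  1.5] roll -0.004 q7 0.25
```

View pics/w21.png

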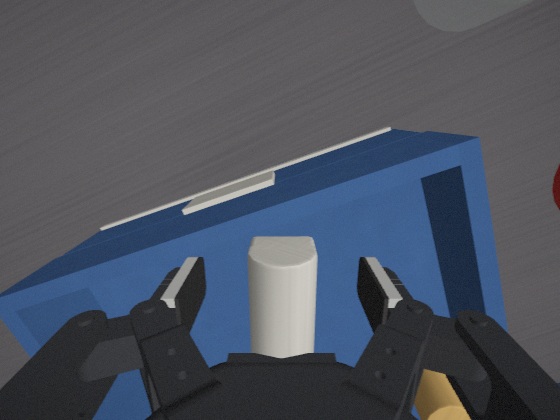

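View pics/s21.png

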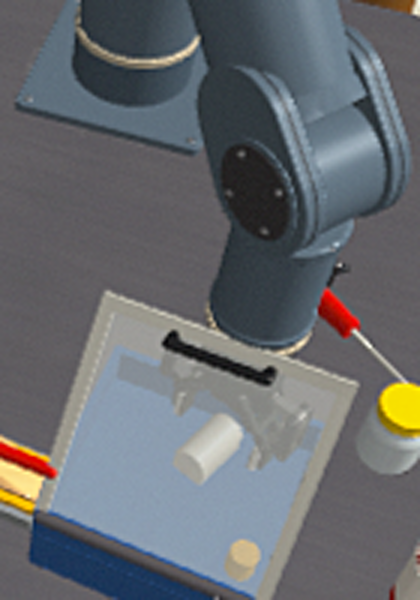

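Run:
```python
from h import *
o=robot.get_obs();w=load("wrist"); p=o["position"];R=Rr.from_quat(o["tool_rot"]).as_matrix()
f=lambda u,r,z:(R.T@(onz(w,u,r,z)-p)*1000).round(1)
print(f(250,238,.06),f(314,238,.06),f(250,238,.085),f(282,266,.096))
```

```text
[ 11.9 -16.7   7.4] [11.9 18.4  7.4] [ 22.8 -13.9 -17.6] [ 14.5   0.8 -28.6]
```

servo_tool(
  deltas=[-4,0.5,1,0,0.9,-4,0,1,0,0.9,0,0,0,0,0,0,0,0,0,0,0,0,0,0,0,0,0,0,0,0,0,0,0,0,0,0,0,0,0,0,0,0,0,0,0],
  newtons=90,
)

```text
t: 22.4
position: [0.5514, 0.2245, 0.0656]
tool_rot: [0.208, 0.978, -0.0, 0.0]
force: [-1.9, -1.4, 5.4]
gripper_width: 0.0323
```

Run:
```python
from h import *
togo(.5465,.2265,.066,156)
w=load("wrist","w22"); s=load("scene");crop(s,300,100,440,300,3,"s22")
```

```text
t 22.4 pos [0.5514 0.2245 0.0656] yaw 156.01 F [-1.9 -1.4  5.4] w 0.0323
delta tool mm [ 5.3 -0.2 -0.4] roll 0.0 q7 0.27
```

View pics/w22.png

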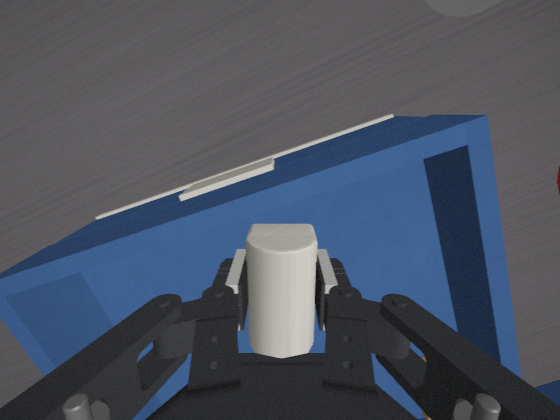

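View pics/s22.png

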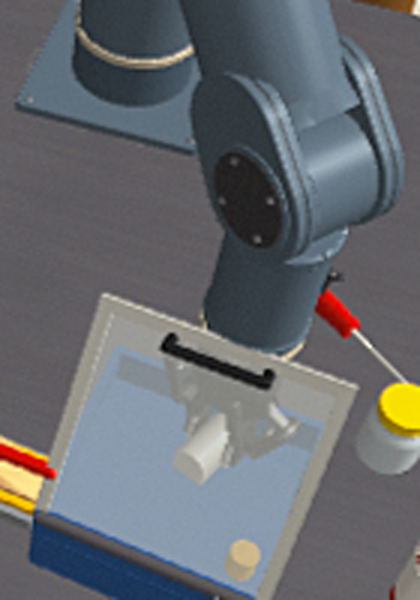

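servo_tool(
  deltas=[0,0,-3,0,0,0,0,-5,0,0,0,0,-5,0,0,0,0,0,0,0,0,0,0,0,0],
)

```text
t: 22.92
position: [0.5519, 0.2246, 0.0787]
tool_rot: [0.208, 0.978, 0.0, 0.0]
force: [0.5, 0.5, -3.3]
gripper_width: 0.032
```

Run:
```python
from h import *
togo(.5465,.2265,.066,156)
w=load("wrist","w23")
```

```text
t 22.92 pos [0.5519 0.2246 0.0787] yaw 156.0 F [ 0.5  0.5 -3.3] w 0.032
delta tool mm [ 5.7 -0.5 12.7] roll -0.0 q7 0.28
```

View pics/w23.png

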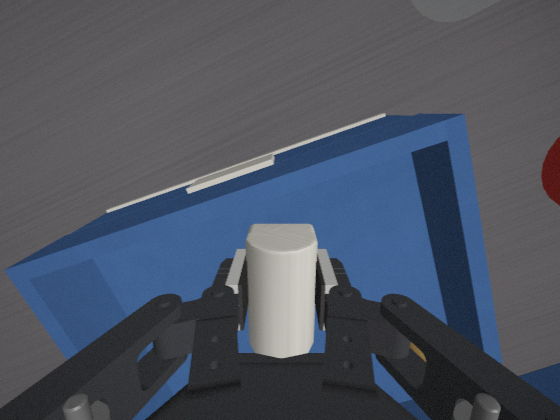

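servo_tool(
  deltas=[0,0,-8,0,0,0,0,-10,0,0,0,0,-10,0,0,0,0,-10,0,0,0,0,0,0,0,0,0,0,0,0],
)

```text
t: 23.47
position: [0.5518, 0.2249, 0.1174]
tool_rot: [0.208, 0.978, 0.001, 0.001]
force: [-1.9, 1.1, -2.6]
gripper_width: 0.032
```

Run:
```python
from h import *
togo(.5465,.2265,.066,156)
w=load("wrist","w24"); s=load("scene");crop(s,300,100,440,300,3,"s24")
```

```text
t 23.47 pos [0.5518 0.2249 0.1174] yaw 156.01 F [-1.9  1.1 -2.6] w 0.032
delta tool mm [ 5.6 -0.7 51.4] roll 0.0 q7 0.31
```

View pics/s24.png

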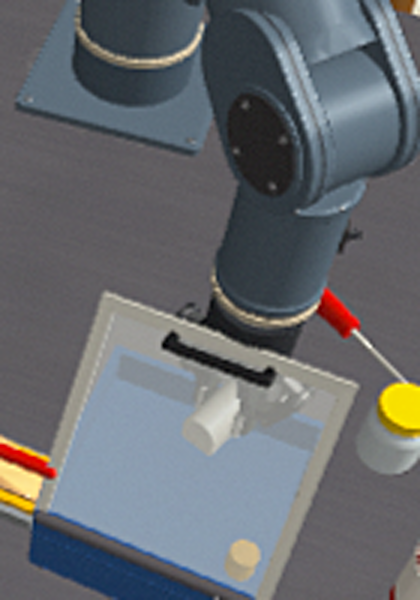

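Good: the dolly is up and the lid is steady. Now out toward the front.

servo_tool(
  deltas=[8,-3,-1,0,0,10,-4,0,0,0,12,-4,0,0,0,12,-4,0,0,0,12,-4,0,0,0,12,-4,0,0,0,6,-2,0,0,0,0,0,0,0,0],
)

```text
t: 24.23
position: [0.4739, 0.2311, 0.1172]
tool_rot: [0.207, 0.978, -0.0, -0.0]
force: [-0.3, 0.1, -4.1]
gripper_width: 0.0323
```

Run:
```python
from h import *
togo(.49,.0,.2,156)
w=load("wrist","w25"); s=load("scene");crop(s,220,80,440,300,2.7,"s25")
```

```text
t 24.23 pos [0.4739 0.2311 0.1172] yaw 156.1 F [-0.3  0.1 -4.1] w 0.0323
delta tool mm [-108.3 -204.8  -82.7] roll 0.002 q7 0.22
```

View pics/s25.png

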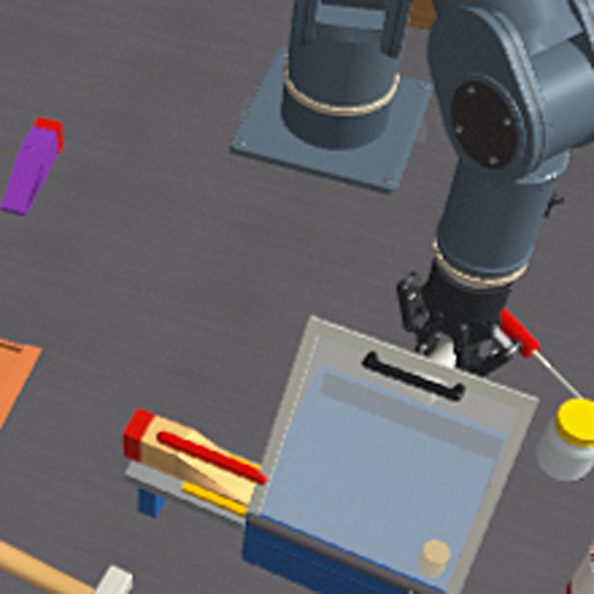

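View pics/w25.png

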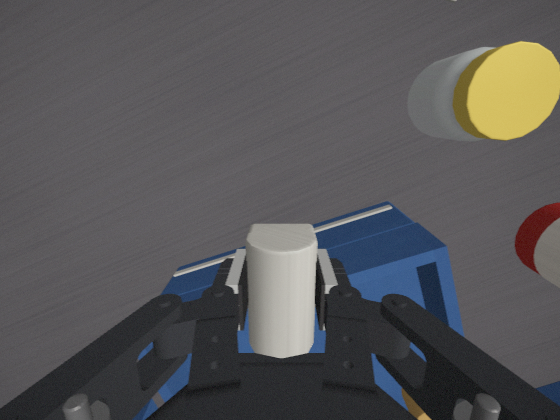

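servo_tool(
  deltas=[0,0,-20,0,0,0,0,-20,0,0,0,0,-20,0,0,-12,-26.5,0,0,0,-12,-26.5,0,0,0,-12,-26.5,0,0,0,-12,-26.5,0,0,0,-12,-26.5,0,0,0,-12,-26.5,0,0,0,-12,-26.5,0,0,0,-12,-26.5,0,0,0,-9,-26.5,0,0,0],
)

```text
t: 25.33
position: [0.4754, -0.0318, 0.1774]
tool_rot: [0.209, 0.978, 0.0, 0.001]
force: [0.7, -0.5, -2.9]
gripper_width: 0.032
```

servo_tool(
  deltas=[-19.3,-18,0,0,0,-19.3,-18,0,0,0,-19.3,-18,0,0,0,-19.3,-18,0,0,0,-19.3,-18,0,0,0,-19.3,-18,0,0,0,-19.3,-18,0,0,0,-19.3,-18,0,0,0,-19.3,-18,0,0,0,-19.3,-18,0,0,0,0,0,0,0,0,0,0,0,0,0],
)

```text
t: 26.33
position: [0.5776, -0.2752, 0.1763]
tool_rot: [0.21, 0.978, -0.0, -0.0]
force: [-0.4, 1.1, -4.3]
gripper_width: 0.0316
```

Run:
```python
from h import *
togo(.578,-.273,.06,156)
w=load("wrist","w26")
```

```text
t 26.33 pos [ 0.5776 -0.2752  0.1763] yaw 155.79 F [-0.4  1.1 -4.3] w 0.0316
delta tool mm [  0.5   2.2 116.3] roll -0.004 q7 1.22
```

View pics/w26.png

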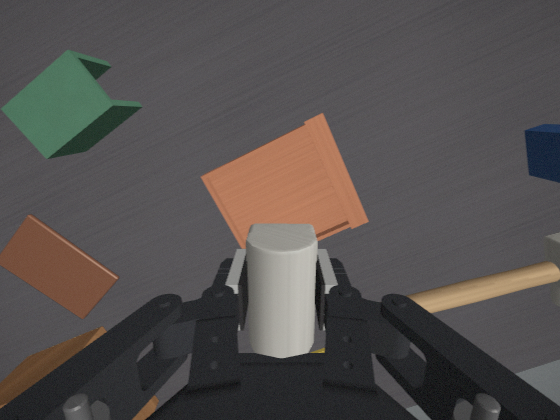

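Run:
```python
from h import *
w=load("wrist");P=[onz(w,u,r,.014) for u,r in [(202,179),(319,114),(368,220)]]
for p in P: print(p.round(4))
print(((P[0]+P[2])/2).round(4))
togo(.578,-.273,.05,156)
```

```text
[ 0.5334 -0.344   0.014 ]
[ 0.523  -0.2079  0.014 ]
[ 0.6476 -0.2003  0.014 ]
[ 0.5905 -0.2722  0.014 ]
t 26.43 pos [ 0.5775 -0.2724  0.1769] yaw 155.99 F [-0.4  0.1 -4.2] w 0.0325
delta tool mm [ -0.8  -0.4 126.9] roll -0.0 q7 1.22
```

servo_tool(
  deltas=[0,0,20,0,0,0,0,25,0,0,0,0,25,0,0,0,0,25,0,0,0,0,20,0,0,0,0,15,0,0,0,0,10,0,0,0,0,10,0,0,0,0,5,0,0,0,0,0,0,0,0,0,0,0,0],
)

```text
t: 27.35
position: [0.578, -0.2725, 0.0228]
tool_rot: [0.208, 0.978, -0.0, 0.0]
force: [0.2, -0.4, -3.0]
gripper_width: 0.0321
```

servo_tool(
  deltas=[0,0,2,0,0,0,0,1,0,0,0,0,0,0,0,0,0,0,0,0],
)

```text
t: 27.68
position: [0.5777, -0.2727, 0.0196]
tool_rot: [0.208, 0.978, -0.0, 0.0]
force: [0.2, 0.1, -3.7]
gripper_width: 0.032
```

servo_tool(
  deltas=[0,0,1,0,0,0,0,0,0,0,0,0,0,0,0],
)

```text
t: 27.93
position: [0.5776, -0.2726, 0.0183]
tool_rot: [0.208, 0.978, 0.0, -0.0]
force: [-0.1, -0.2, -3.0]
gripper_width: 0.0321
```

servo_tool(
  deltas=[0,0,2,0,0,0,0,2,0,0,0,0,2,0,0,0,0,0,0,0,0,0,0,0,0],
)

```text
t: 28.35
position: [0.5775, -0.2725, 0.012]
tool_rot: [0.208, 0.978, 0.0, -0.0]
force: [-0.1, 0.3, -3.7]
gripper_width: 0.0319
```

servo_tool(
  deltas=[0,0,1,0,0,0,0,0,0,0,0,0,0,0,0],
)

```text
t: 28.6
position: [0.5776, -0.2726, 0.0113]
tool_rot: [0.208, 0.978, 0.0, 0.0]
force: [0.0, -0.1, -4.0]
gripper_width: 0.032
```

servo_tool(
  deltas=[0,0,1,0,0,0,0,0,0,0,0,0,0,0,0],
)

```text
t: 28.85
position: [0.5776, -0.2726, 0.0103]
tool_rot: [0.208, 0.978, 0.0, -0.0]
force: [-0.3, 0.9, -3.7]
gripper_width: 0.0322
```

servo_tool(
  deltas=[0,0,1,0,0,0,0,0,0,0,0,0,0,0,0],
)

```text
t: 29.1
position: [0.5777, -0.2726, 0.0096]
tool_rot: [0.208, 0.978, -0.0, 0.0]
force: [-0.1, 0.6, 1.5]
gripper_width: 0.0318
```

servo_tool(
  deltas=[0,0,1,0,0,0,0,0,0,0,0,0,0,0,0],
)

```text
t: 29.35
position: [0.5777, -0.2726, 0.0096]
tool_rot: [0.208, 0.978, -0.0, 0.0]
force: [-4.9, 2.2, 12.9]
gripper_width: 0.0322
```

servo_tool(
  deltas=[0,0,-1,0,0,0,0,0,0,0.7,0,0,0,0,0.7,0,0,0,0,0.7,0,0,0,0,0.7,0,0,0,0,0.7,0,0,-10,0,0.8,0,0,-25,0,0.8,0,0,-35,0,0.8,0,0,-35,0,0.8,0,0,-35,0,0.8,0,0,0,0,0.8],
)

```text
t: 30.35
position: [0.5812, -0.2732, 0.1573]
tool_rot: [0.208, 0.978, -0.001, 0.005]
force: [1.7, -0.4, -0.1]
gripper_width: 0.0685
```

Run:
```python
from h import *
togo(.578,-.273,.05,156)
w=load("wrist","w27");s=load("scene","s27")
```

```text
t 30.35 pos [ 0.5812 -0.2732  0.1573] yaw 156.0 F [ 1.7 -0.4 -0.1] w 0.0685
delta tool mm [  4.1  -1.2 107.2] roll -0.0 q7 1.21
```

View pics/w27.png

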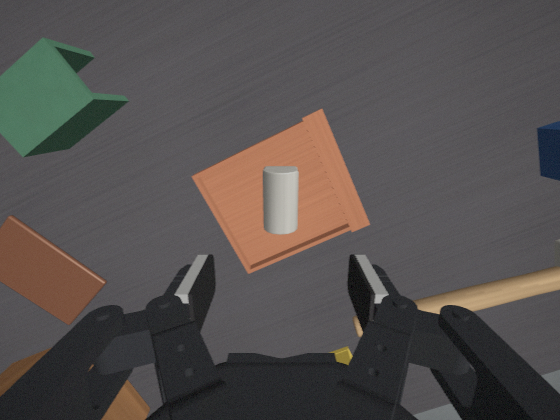

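View pics/s27.png

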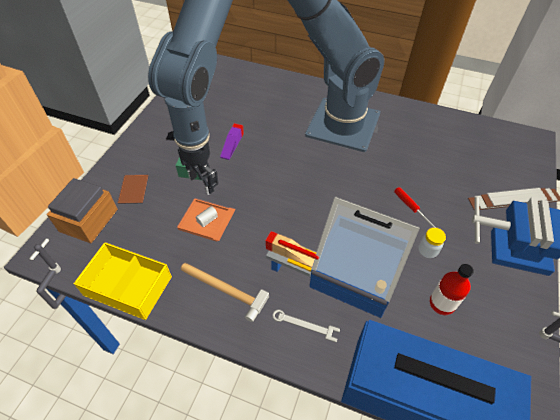

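servo_tool(
  deltas=[0,0,0,0,0.8,0,0,0,0,0.8],
)

```text
t: 30.62
position: [0.5768, -0.2724, 0.1483]
tool_rot: [0.208, 0.978, 0.0, -0.001]
force: [-0.3, -0.8, -0.7]
gripper_width: 0.0681
```

Run:
```python
from h import *
togo(.578,-.273,.05,156)
s=load("scene");t=load("top")
a=cv2.resize(s["image"][190:310,255:425],(400,282),interpolation=cv2.INTER_CUBIC);b=cv2.resize(t["image"][135:235,165:285],(338,282),interpolation=cv2.INTER_CUBIC)
cv2.imwrite("pics/f.png",np.hstack([a,b]))
w=load("wrist")
P=[onz(w,u,r,.03) for u,r in [(263,200),(299,200)]];print("dolly",((P[0]+P[1])/2).round(4))
Q=[onz(w,u,r,.014) for u,r in [(193,178),(370,225),(322,110),(249,273)]];print("tray",np.mean(Q,0).round(4))
```

```text
t 30.62 pos [ 0.5768 -0.2724  0.1483] yaw 156.01 F [-0.3 -0.8 -0.7] w 0.0681
delta tool mm [-1.5 -0.  98.3] roll 0.0 q7 1.2
dolly [ 0.5756 -0.2715  0.03  ]
tray [ 0.5808 -0.2717  0.014 ]
```

View pics/f.png

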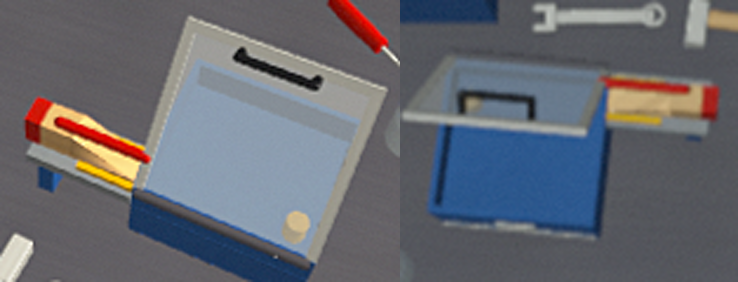

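Run:
```python
from bench import robot
print(robot.hand_in())
```

```text
the job is handed in; nothing more can be done
None
```

The wedge is home in its track holding the lid open, the dolly sits flat in the copper tray, and the job is handed in at about 30.6 s of the 72 s allowed. The hand-in gives no verdict, so this rests on my own checks.

**What I did**
- **Wedge:** I pulled the wooden wedge out of the green sleeve, took a new grip at its red end and drove it along the track. It stopped dead at the chest wall, with the push rising from 22 to 28 N and no further travel. After I let go, the lid stayed open on the wedge alone.
- **Dolly:** I reached in from the front, gripped the dolly, lifted it clear of the rim and lowered it onto the tray floor. Contact came at the height I expected, 9.6 mm at the tool tip.

**Last checks**
- **Final pictures:** The lid is open on the wedge, the wedge is against the wall, and the drift still stands in the chest. The hammer, wrench, screwdriver, bottle and jar look where they were. The dolly is upright and about 5 mm from the tray centre.
- **Robot:** The gripper was open, clear of everything, with forces near zero.

**What disagreed or was not measured**
- **Camera positions:** Estimates differed by a few millimetres between views. Heights found from the two fixed cameras together came out about 8 mm low at the track, so I set heights by touch and known sizes instead.
- **Lid angle:** I never measured the lid angle directly. I judged it from the pictures and the wedge being home.
- **Lid contact:** The wrist may have touched the front edge of the lid lightly, at about 2 N or less, while I was gripping the dolly.

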